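Grip the coin rack in the bench clamp and keep the trigger squeezed

ROBOT

A 6-joint arm with a two-finger parallel gripper is mounted at the origin on the work surface. World frame = base frame: x ahead of the robot, y to its left, z up, the work surface at z = 0. Lengths are in m, angles in rad, forces in N, time in s.
With the tool pointing down it reaches from about 0.35 to 0.85 m from the base axis. Payload 8.1 kg.
Tool frame: the origin (TCP) lies midway between the tips of the shut fingers; the grasp point (between the pads) lies 19 mm behind it (robot.tcp_to_grasp is the distance from the TCP to the grasp point, in m); x points along the fingers, y is the direction in which the jaws open and shut, and the axes are right-handed (so a half turn about x gives the same grasp; the last joint's range is limited). The gripper opens to 93 mm and grips with 3 to 60 N. Pads are 15 mm wide; open, the fingers measure 128 mm over their backs; the gripper's body (75 mm by 188 mm) begins 65 mm behind the grasp point.
Start: joints at [1.143, 0.13, 1.488, -0, 1.523, -0.085], TCP at [0.202, 0.565, 0.219] pointing down, gripper open.
Joint ranges: [-2.96, 2.96], [-0.89, 2.26], [0.02, 2.5], [-1.34, 4.48], [0, 2.73], [-2.66, 2.66]. Speed limits (rad/s): [2.39, 2.39, 2.79, 3.14, 3.14, 3.14].

INTERFACE

Orientations are given as a rotation vector (axis times angle).
In Python, from plant import robot gives the robot as it stands.
- The arm moves only by the tool play_rows, never from a script. Its argument "plan" is a list of rows, each an object with "slide": the shift along the world's x, y, z as a fraction of full scale, a list of three; "roll": the turn about the world's z as a fraction of full scale; "fingers": the gripper command: -1 is shut, 1 is fully open, values between are in proportion. A call has 1 to 20 rows; each row shifts and turns the commanded pose from where the row before left it; what a row does not reach is not made up. Full scale, the value 1, is 30 mm for a shift and 8 degrees for a turn. A row lasts 1/8 s, in which the tool goes at most 62.5 mm and 10.7 degrees, less where a joint would pass 70% of its speed; a pose out of reach is approached as far as the arm can. A call with a number of a shift or a turn outside -1 to 1 is refused whole. A call with a gripper value outside its range is refused whole. The fingers move at their own pace and stop on an object; "squeeze" is the grip in N (left out, the last holds). Time passes only in rows, so rows that do not move let the fingers close. It gives the time, the measured TCP pose, the force and the opening at its end, in the units of the state.
- robot.read_state(): the state, without advancing time (a new reading comes with each control period).
- robot.read_camera(name): name is "side" or "top" or "wrist"; returns the picture (480x640x3 uint8, red, green, blue); there is no depth.
- robot.get_calibration(name): a dict with "fx", "fy", "cx", "cy" (pixels), "R" (3x3) and "t" (3): a world point X has camera coordinates R X + t; the wrist camera has in their place "T_tool_cam" (4x4, takes a point from camera to tool coordinates, whose origin is the TCP and whose axes are the tool frame's). Camera axes: x right, y down, z forward; pixel columns grow to the right and rows downward; lengths in m; the calibration is good to about 2 mm. A picture is of the moment at which its call begins: read the wrist's pose just before it. get_calibration takes no time and is no camera call.
- robot.close_job(): hands the job in, once; it reports no verdict.
Trained networks look in the newest picture that a camera, given by its name, has taken for a name from the list of things; names that differ only in an ending like _2 or _b are one class to them, and where a whole thing is asked for, a point or a joint stands for the part that bears it (a point fixed in the world has none). Each returns a list of dicts, best first, with "p" (0 to 1); they miss things now and then, are a little off and sometimes report something else, mostly with a low value. They report only what shows in the picture. A call takes as long as a camera call. They do not tell look-alikes from the thing itself.
- robot.boxes_of(camera, target): "extent" ([centre column, centre row, width, height] in pixels, round what is visible of it).
- robot.regions_of(camera, target): "region" (480x640 bool, what is visible of it) and "extent" ([centre column, centre row, width, height] in pixels, round what is visible of it).
- robot.mark_of(camera, target): "point" ([column, row] in pixels: a listed point, or the origin of a listed thing).
The state is a dict: "t": time; "q": joint angles; "dq": joint speeds; "joint_torque": joint torques, N m; "tool_pos": TCP position; "orientation": TCP orientation; "force": force on the tool from outside, world axes, zero at the start; "wrist_torque": the same for the moment, N m; "opening": finger opening in m.
Only numpy, scipy, OpenCV 4.12 (cv2) and the standard library are available. Lean on these libraries where they do the work, as an engineer would, in place of code of your own. Each camera call takes 0.05 s, during which the arm holds its last target.

TASK

I want to scrape the old felt out of the oak coin rack: slide it, open side up, lengthways under the bar of the bench clamp and in between the two jaws until the bar crosses over its middle, and let go of it there. Then pump the clamp's trigger until the moving jaw has closed on the rack and it is held snugly between both jaws, and finish while you are still squeezing the trigger, because the worn brake keeps no pressure once the trigger is let go. Squeeze gently, as the rack's thin walls crack under a hard squeeze; move the jaw by the trigger alone, never by pushing on it or its bar, and leave the other things on the bench where they are.

Things in the scene. Friction and masses are not known exactly. Their poses are not given: they have to be found in the camera images.
- rack: The coin rack: long open-topped box of dark-stained oak, 170 mm long (its x), 50 mm wide (y), 38 mm high, four compartments between 5 mm walls, 0.13 to 0.25 kg, loose on the bench. Origin: centre of its underside; z up. Either end may lead. In the clamp its walls crack above 35 N; 8 to 30 N hold it snugly, 15 to 20 N is best.
- clamp: Head of a one-hand ratchet bar clamp, bolted down, immovable. Origin: on the bench below the bar's centreline, in the plane of the fixed jaw's face. Its y runs along the bar to the moving jaw, z up; the rack goes in along its x, from the -x side (nearest the robot). Head: 30 mm wide in x, y = 0 to -78 mm, 90 mm high; base plate 76 mm wide, 8 mm high, to y = -88 mm.
- bar (a joint): How far the bar is drawn through the head, m: the free gap between the jaws is 0.100 less this (0.070 to 0.095 at the start), and reads less than the rack's width by the cushion's give when it presses. A full squeeze draws it in 8 to 12 mm; 4 N of friction keep it there between pumps. With the trigger let go the pressure is lost: the bar slips back by about the cushion's give.
- trigger (a joint): Trigger angle, rad: 0 released, 0.25 at its stop, 3 mm off the handle. Bare metal lever 22 mm wide in x, 10 mm thick, on the handle's jaws side, tip 168 mm up; pivot at clamp y = -31 mm, 84 mm up. A 3 to 5 N spring returns it. It draws the bar 42 mm per rad after up to 4 mm of lost motion. 20 N of squeeze gives some 20 N at the jaws; 40 N, or a full squeeze once they touch, cracks the rack.
- trigger_grip (a point): Where to squeeze: point on the trigger's front face (towards the jaws), 140 mm above the bench. It starts at clamp y = -19 mm and moves 14 mm towards the handle (the clamp's -y) in a full squeeze.
- handle_grip (a point): Centre of the upright fixed handle, 140 mm above the bench, at clamp y = -58 mm; handle black, 30 mm wide in x, 24 mm thick in y (faces at y = -46 and -70 mm), 90 to 172 mm above the bench. Handle and trigger together measure 51 mm along y released, 37 mm squeezed; only the trigger moves, the handle cannot give.
- cushion: Soft rubber cushion of the moving jaw, 30 mm wide, 34 mm high, 18 mm thick; origin at the centre of its pressing face, 26 mm above the bench. It gives 1 mm for each 5 N. The jaw behind it is 30 mm wide in x, reaches 40 mm from the pressing face, and stands 4 to 78 mm above the bench. Do not push the jaw or the bar.
- pliers: Bystander: chrome locking pliers lying flat, 190 mm long (x), 50 mm wide, 14 mm high.
- ramekin: Bystander: white ceramic ramekin, 84 mm across, 45 mm high.
- level: Bystander: short orange level standing on its edge, 200 mm long (y), 22 mm thick, 41 mm high.
- scraper: Bystander: green plastic scraper lying flat, 180 mm long (x), 76 mm wide at the blade, 14 mm high.
- tape: Bystander: roll of paper tape lying flat, 92 mm across, 25 mm high.
- jar: Bystander: glass screw jar, 58 mm across, 62 mm high.
- bar_tail (a point): Tail end of the toothed steel bar, which is 8 mm wide, 245 mm long and runs level 54 to 73 mm above the bench from the moving jaw through the head. It lies at clamp y = -105 mm less the value of joint bar.
- fixed_jaw: Rubber face of the clamp's fixed jaw; origin at the centre of the face (32 mm wide in x, from 10 to 46 mm above the bench), at clamp y = 0; it faces the moving jaw.
There are look-alikes about, which are no part of the job. Leave any pink, red or turquoise look-alike of the rack alone.

How it is judged:
By the outcome, as a careful person would: the job done as asked, in the order asked, and still so for the second after the job is handed in, while the arm keeps its last pose, push and grip.
It also fails if it takes over 64 s, if anything falls off the work surface, if the arm or the gripper's body presses on something with over 40 N, if the wrist force passes 120 N, or if a joint passes its speed limit or range.

## Working session

There is one attempt and no reset: what is moved stays moved. The work goes in short steps, Python scripts to look and compute and a tool call to move; the robot and the scene stay as the last step left them, time stands still between calls to the robot, and variables do not carry over. Pictures are saved under pics/ and viewed, and the job is handed in when it is done.

Besides the shell and the picture viewer there is one more tool, called after "Call:" by a JSON object that holds its "api" and its "payload". play_rows: Moves the arm, as the interface text tells. Its arguments: {"type":"object","properties":{"plan":{"type":"array","items":{"type":"object","properties":{"slide":{"type":"array","items":{"type":"number","minimum":-1,"maximum":1}},"roll":{"type":"number","minimum":-1,"maximum":1},"fingers":{"type":"number"}}}},"squeeze":{"type":"number"}},"required":["plan"]}

```bash
mkdir -p pics; ls; python3 - <<'E'
from plant import robot
import cv2
for n in ["side","top","wrist"]:
    s=robot.read_state()
    im=robot.read_camera(n)
    cv2.imwrite(f"pics/{n}0.png",im[:,:,::-1])
    c=robot.get_calibration(n); print(n,{k:(v.round(4).tolist() if hasattr(v,'round') and hasattr(v,'tolist') else v) for k,v in c.items()})
print(s)
E
```

```text
pics
side {'fx': 531.7801621299394, 'fy': 531.7801621299394, 'cx': 323.98547429535006, 'cy': 243.35276979420453, 'R': [[0.9982, -0.0588, 0.008], [-0.0321, -0.6495, -0.7597], [0.0499, 0.7581, -0.6502]], 't': [-0.5046, 0.1163, 1.2497]}
top {'fx': 461.9680775073219, 'fy': 461.9680775073219, 'cx': 311.36739522731125, 'cy': 244.7768141548985, 'R': [[0.0292, -0.9992, 0.0262], [-0.9832, -0.0334, -0.1796], [0.1803, -0.0206, -0.9834]], 't': [0.0055, 0.5415, 1.0577]}
wrist {'fx': 417.3274001505717, 'fy': 417.3274001505717, 'cx': 321.42503722717413, 'cy': 238.32684831129916, 'T_tool_cam': [[0.0001, -0.2436, 0.9699, -0.1654], [1.0, -0.0006, -0.0003, -0.0002], [0.0007, 0.9699, 0.2436, -0.0679], [0.0, 0.0, 0.0, 1.0]]}
{'t': 0.1, 'q': array([ 1.14258039e+00,  1.31095981e-01,  1.48917389e+00,  4.25022979e-05,
        1.52299776e+00, -8.53975991e-02]), 'dq': array([ 1.27827626e-04, -3.01575233e-03, -6.01624865e-04,  5.10727750e-05,
       -1.09683655e-03, -3.52244427e-04]), 'joint_torque': array([ 1.32141118e-03, -5.61344790e+01, -4.93095303e+01,  7.71257398e-02,
        2.91438424e-02, -5.63642743e-05]), 'tool_pos': array([0.20143354, 0.56462995, 0.21768424]), 'orientation': array([ 0.26776014,  1.55447156, -0.27029831]), 'force': array([-0.43116165, -0.90619234, -0.00980833]), 'wrist_torque': array([ 0.02193743, -0.0132535 , -0.008438  ]), 'opening': 0.09289490061173478}
```

View pics/side0.png

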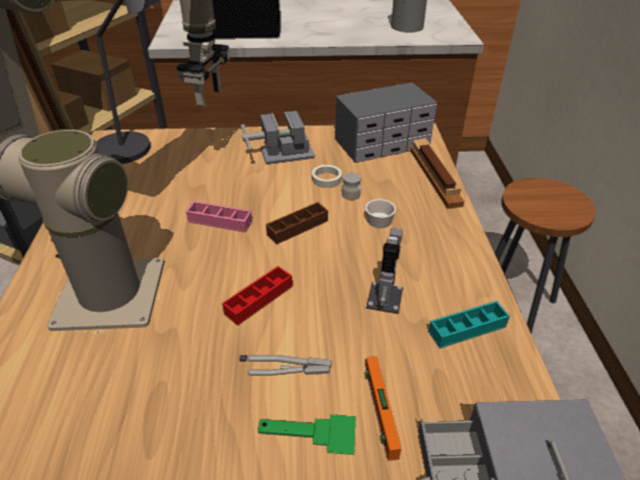

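View pics/top0.png

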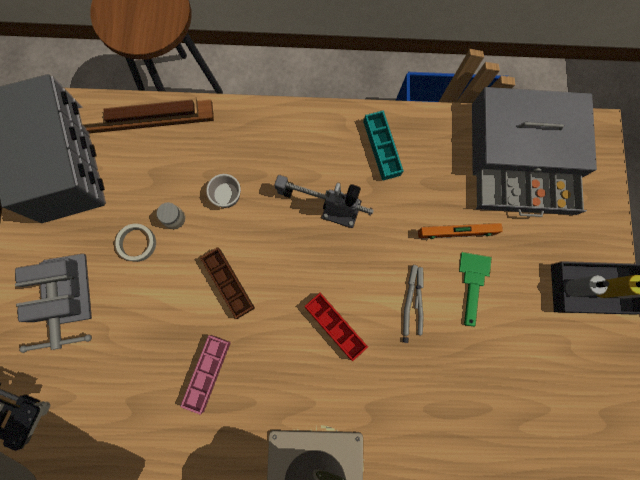

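View pics/wrist0.png

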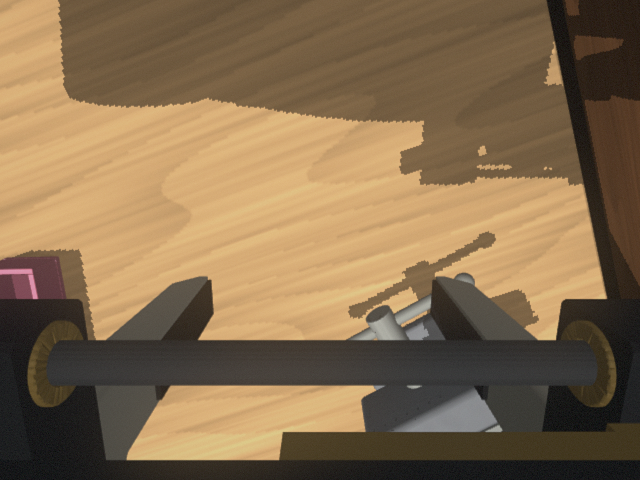

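```bash
cat > h.py <<'E'
import numpy as np, cv2
from scipy.spatial.transform import Rotation as Ro
from plant import robot
def cam(n, st=None):
    c=robot.get_calibration(n)
    K=np.array([[c['fx'],0,c['cx']],[0,c['fy'],c['cy']],[0,0,1.]])
    if n=='wrist':
        st=st or robot.read_state()
        T=np.eye(4); T[:3,:3]=Ro.from_rotvec(st['orientation']).as_matrix(); T[:3,3]=st['tool_pos']
        E=np.linalg.inv(T@np.array(c['T_tool_cam']))
        return K,E[:3,:3],E[:3,3]
    return K,np.array(c['R']),np.array(c['t'])
def proj(C,X):
    K,R,t=C; p=(np.atleast_2d(X)@R.T+t)@K.T
    return p[:,:2]/p[:,2:]
def toz(C,uv,z):
    K,R,t=C; d=R.T@np.linalg.inv(K)@np.array([uv[0],uv[1],1.]); o=-R.T@t
    return o+d*(z-o[2])/d[2]
def save(im,n,box=None,s=1):
    if box: im=im[box[1]:box[3],box[0]:box[2]]
    im=cv2.resize(im,None,fx=s,fy=s,interpolation=cv2.INTER_CUBIC)
    cv2.imwrite('pics/'+n,im[:,:,::-1])
E
python3 - <<'E'
from h import *
for n in ['top','side']:
    im=robot.read_camera(n); C=cam(n)
    save(im,n+'1crop.png',(180,150,400,330) if n=='top' else (240,150,460,330),3.6)
    for tg,z in [('rack',0),('clamp',0),('trigger_grip',.14),('handle_grip',.14),('cushion',.026),('bar_tail',.063),('fixed_jaw',.028)]:
        for r in robot.mark_of(n,tg)[:4]:
            print(n,tg,round(r['p'],2),np.round(r['point'],1),toz(C,r['point'],z).round(4))
print(robot.read_state()['t'])
E
```

```text
top rack 0.92 [205.2 371.1] [0.2372 0.2643 0.    ]
top rack 0.59 [227.7 280.5] [0.4539 0.2245 0.    ]
top rack 0.57 [333.4 327.1] [ 0.3488 -0.0378  0.    ]
top trigger_grip 0.57 [335.1 189.2] [ 0.6531 -0.0251  0.14  ]
top handle_grip 0.71 [351.3 196.3] [ 0.6379 -0.0618  0.14  ]
top cushion 0.49 [291.9 191.3] [0.6792 0.0747 0.026 ]
top bar_tail 0.96 [373.2 210.9] [ 0.6263 -0.1234  0.063 ]
side rack 0.96 [467. 330.] [ 0.8122 -0.1553 -0.    ]
side rack 0.95 [216.8 223.4] [0.2272 0.2517 0.    ]
side rack 0.93 [257.8 297.4] [ 0.3487 -0.0326  0.    ]
side rack 0.74 [297.7 227.2] [0.4473 0.2244 0.    ]
side clamp 0.63 [389.2 288.3] [ 0.6602 -0.0187  0.    ]
side clamp 0.6 [387.8 256.6] [0.6738 0.0938 0.    ]
side trigger_grip 0.64 [389.2 247. ] [ 0.6462 -0.029   0.14  ]
side handle_grip 0.9 [389.4 256.8] [ 0.6418 -0.061   0.14  ]
side cushion 0.47 [391.1 253.7] [0.6771 0.0755 0.026 ]
side bar_tail 0.65 [381.5 304.3] [ 0.6214 -0.1271  0.063 ]
0.95
```

View pics/top1crop.png

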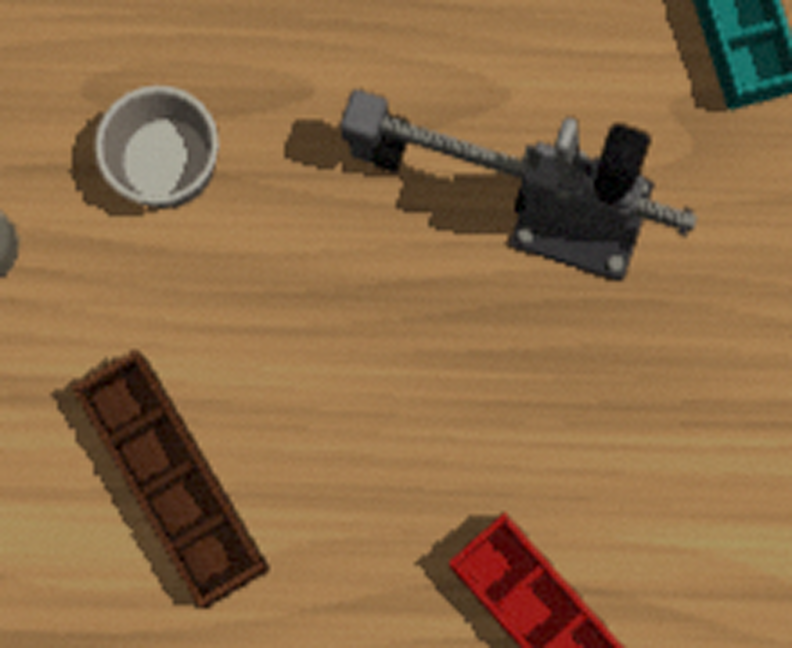

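View pics/side1crop.png

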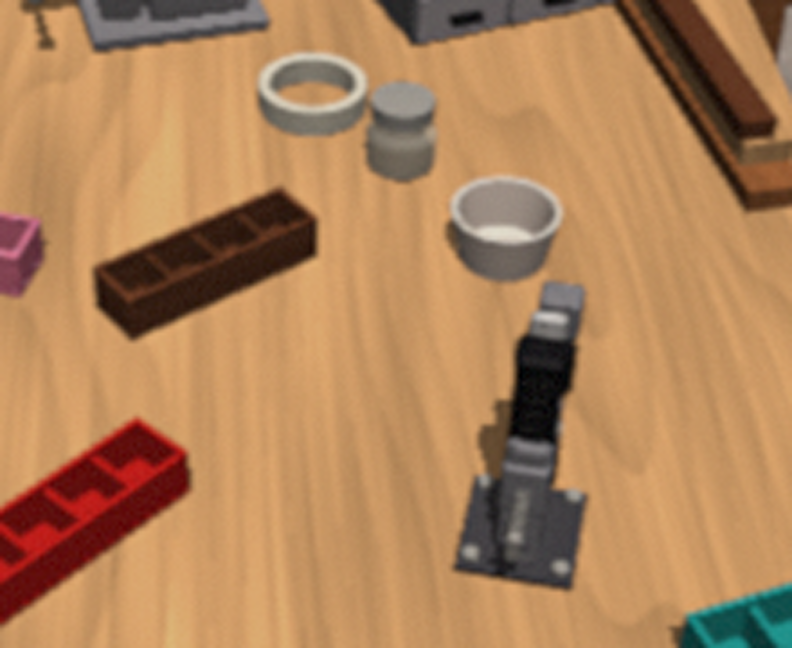

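```bash
python3 - <<'E'
from h import *
st=robot.read_state()
print(Ro.from_rotvec(st['orientation']).as_matrix().round(3), st['q'])
C=cam('top')
# rack top-rim corners from the crop (3.6x, offset 180,150), z=.038
for p in [(77,390),(137,352),(267,568),(204,606)]:
    uv=(p[0]/3.6+180,p[1]/3.6+150); print(uv,toz(C,uv,.038).round(4))
E
```

```text
[[ 0.     0.336  0.942]
 [-0.     0.942 -0.336]
 [-1.    -0.     0.   ]] [ 1.14261856e+00  1.30396596e-01  1.48820287e+00 -5.46424741e-06
  1.52299658e+00 -8.53979622e-02]
(201.38888888888889, 258.3333333333333) [0.5012 0.2844 0.038 ]
(218.05555555555554, 247.77777777777777) [0.5281 0.2464 0.038 ]
(254.16666666666669, 307.77777777777777) [0.3878 0.1526 0.038 ]
(236.66666666666666, 318.33333333333337) [0.3621 0.1922 0.038 ]
```

Call:
{"api": "play_rows", "payload": {"plan": [{"slide":[0.85,-0.95,0.3],"roll":0.04,"fingers":1},{"slide":[0.85,-0.95,0.3],"roll":0.04,"fingers":1},{"slide":[0.85,-0.95,0.3],"roll":0.04,"fingers":1},{"slide":[0.85,-0.95,0.3],"roll":0.04,"fingers":1},{"slide":[0.85,-0.95,0.3],"roll":0.04,"fingers":1},{"slide":[0.85,-0.95,0.3],"roll":0.04,"fingers":1},{"slide":[0.85,-0.95,0],"roll":0.04,"fingers":1},{"slide":[0.85,-0.95,0],"roll":0.04,"fingers":1},{"slide":[0.85,-0.95,0],"roll":0.04,"fingers":1},{"slide":[0.85,-0.95,0],"roll":0.04,"fingers":1},{"slide":[0.85,-0.95,0],"roll":0.04,"fingers":1},{"slide":[0.85,-0.95,0],"roll":0.04,"fingers":1},{"slide":[0.85,-0.95,0],"roll":0.04,"fingers":1},{"slide":[0.85,-0.95,0],"roll":0.04,"fingers":1},{"slide":[0.85,-0.95,0],"roll":0.04,"fingers":1},{"slide":[0.85,-0.95,0],"roll":0.04,"fingers":1},{"slide":[0,0,0],"roll":0,"fingers":1},{"slide":[0,0,0],"roll":0,"fingers":1}], "squeeze": 12}}

```text
t: 3.2
tool_pos: [0.6094, 0.1093, 0.2725]
orientation: [0.199, 1.562, -0.199]
force: [0.4, 0.8, -0.1]
opening: 0.0928
```

```bash
python3 - <<'E'
from h import *
st=robot.read_state(); C=cam('wrist',st)
im=robot.read_camera('wrist'); save(im,'w2.png')
print(st['t'],st['tool_pos'],np.degrees(np.arctan2(*(Ro.from_rotvec(st['orientation']).as_matrix()[:2,1]*[-1,1]))),st['q'])
for tg,z in [('rack',0),('clamp',0),('trigger_grip',.14),('handle_grip',.14),('cushion',.026),('bar_tail',.063),('fixed_jaw',.028)]:
    for r in robot.mark_of('wrist',tg)[:4]:
        print(tg,round(r['p'],2),np.round(r['point'],1),toz(C,r['point'],z).round(4))
E
```

```text
3.2 [0.60940089 0.10932113 0.2724667 ] -14.543932021902556 [ 9.44876338e-02  1.66845049e-01  1.35086831e+00  3.66870737e-04
  1.62438095e+00 -1.22244969e+00]
rack 0.91 [394.7   1.9] [0.444  0.2239 0.    ]
rack 0.78 [153.5 414.6] [ 0.8116 -0.1534  0.    ]
clamp 0.94 [233.9 264. ] [ 0.6539 -0.0018  0.    ]
handle_grip 0.97 [118.3 320.1] [ 0.6396 -0.0612  0.14  ]
cushion 0.57 [309.6 272.2] [0.6757 0.0792 0.026 ]
bar_tail 0.97 [ 94.5 280.7] [ 0.6206 -0.1166  0.063 ]
fixed_jaw 0.59 [222.5 274. ] [ 0.6542 -0.0083  0.028 ]
fixed_jaw 0.43 [ 93.  281.9] [ 0.6286 -0.1413  0.028 ]
```

View pics/w2.png

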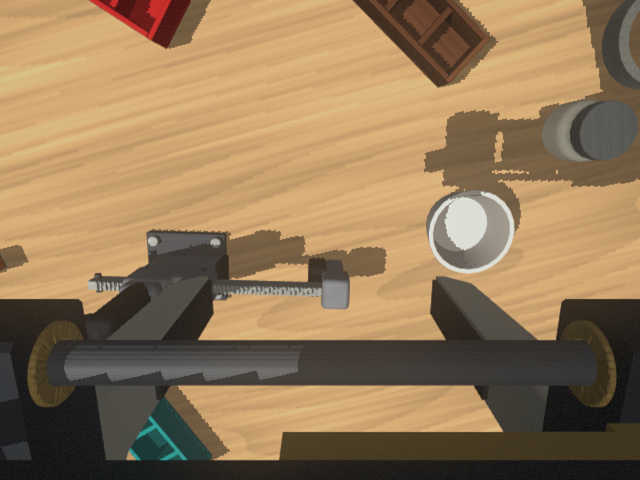

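```bash
python3 - <<'E'
from h import *
st=robot.read_state(); C=cam('wrist',st); im=cv2.imread('pics/w2.png')[:,:,::-1]
save(im,'w2c.png',(80,215,360,320),2.85)
save(im,'w2r.png',(340,0,510,100),4.5)
E
```

```text
(no output)
```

View pics/w2c.png

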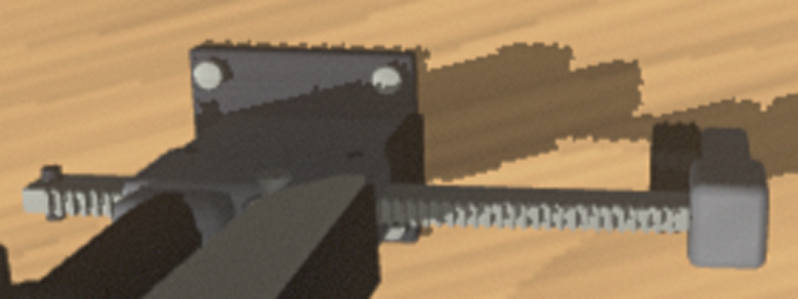

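View pics/w2r.png

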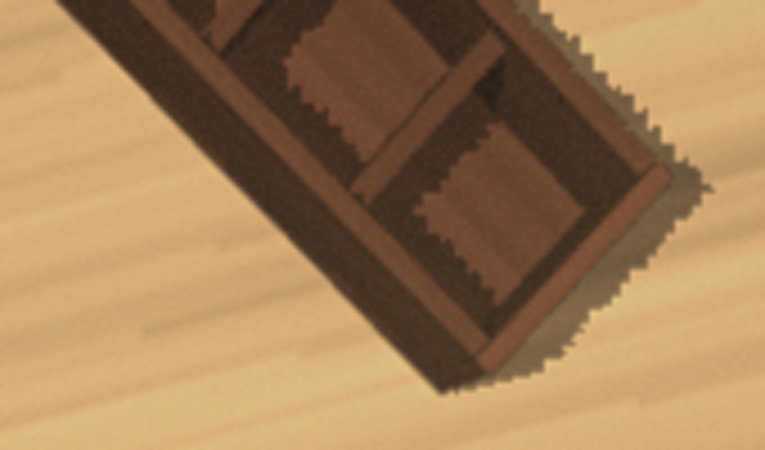

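```bash
python3 - <<'E'
from h import *
st=robot.read_state(); C=cam('wrist',st)
f=lambda p:(p[0]/2.85+80,p[1]/2.85+215)
g=lambda p:(p[0]/4.5+340,p[1]/4.5)
for nm,p,z in [('plateL',(194,53),.008),('plateR',(415,53),.008),('barL top edge',(130,179),.073),('barR top edge',(690,193),.073),('barL',(105,218),.054),('bar R',(690,232),.054),('tail',(27,198),.0635),('jaw near L top',(692,190),.078),('jaw near R',(768,190),.078),('jaw far L',(690,265),.078),('jaw far R',(765,265),.078),('cushion L top',(652,125),.043),('cushion L bot',(652,190),.009)]:
    print(nm,toz(C,f(p),z).round(4))
for p in [(487,370),(672,172)]: print('rack',toz(C,g(p),.038).round(4))
print('rackbot',toz(C,g((443,392)),0).round(4))
# top view rack corners printed earlier
E
```

```text
plateL [ 0.5973 -0.0773  0.008 ]
plateR [0.6179 0.0023 0.008 ]
barL top edge [ 0.6236 -0.0813  0.073 ]
barR top edge [0.6738 0.0934 0.073 ]
barL [ 0.6389 -0.1055  0.054 ]
bar R [0.6944 0.0881 0.054 ]
tail [ 0.6234 -0.1224  0.0635]
jaw near L top [0.6712 0.0947 0.078 ]
jaw near R [0.6773 0.1183 0.078 ]
jaw far L [0.6961 0.0876 0.078 ]
jaw far R [0.7022 0.1112 0.078 ]
cushion L top [0.657  0.0841 0.043 ]
cushion L bot [0.6918 0.0738 0.009 ]
rack [0.529  0.2486 0.038 ]
rack [0.502  0.2903 0.038 ]
rackbot [0.5297 0.25   0.    ]
```

Call:
{"api": "play_rows", "payload": {"plan": [{"slide":[-0.91,0.32,-0.4],"roll":0.75,"fingers":1},{"slide":[-0.91,0.32,-0.6],"roll":0.75,"fingers":1},{"slide":[-0.91,0.32,-0.6],"roll":0.75,"fingers":1},{"slide":[-0.91,0.32,-0.6],"roll":0.75,"fingers":1},{"slide":[-0.91,0.32,-0.6],"roll":0.75,"fingers":1},{"slide":[-0.91,0.32,-0.6],"roll":0.75,"fingers":1},{"slide":[-0.91,0.32,-0.6],"roll":0.75,"fingers":1},{"slide":[-0.91,0.32,-0.6],"roll":0.75,"fingers":1},{"slide":[0,0,0],"roll":0,"fingers":1},{"slide":[0,0,0],"roll":0,"fingers":1}]}}

```text
t: 4.85
tool_pos: [0.3922, 0.186, 0.1356]
orientation: [-0.457, 1.52, 0.457]
force: [0.3, -0.2, -0.6]
opening: 0.093
```

```bash
cat >> h.py <<'E'
def yaw(st): 
    R=Ro.from_rotvec(st['orientation']).as_matrix(); return np.degrees(np.arctan2(-R[0,1],R[1,1]))
def stat():
    s=robot.read_state(); print('t',round(s['t'],2),s['tool_pos'].round(4),'yaw',round(yaw(s),2),'F',np.round(s['force'],1),'T',np.round(s['wrist_torque'],2),'op',round(s['opening'],4)); return s
E
python3 - <<'E'
from h import *
st=stat(); im=robot.read_camera('wrist'); save(im,'w3.png')
im=robot.read_camera('top'); save(im,'t3.png',(150,180,400,350),3.2)
E
```

```text
t 4.85 [0.3922 0.186  0.1356] yaw 33.41 F [ 0.3 -0.2 -0.6] T [0.1  0.02 0.  ] op 0.093
```

View pics/w3.png

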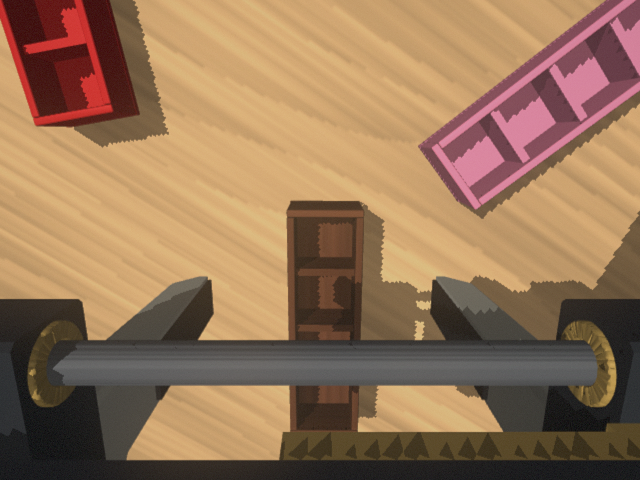

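View pics/t3.png

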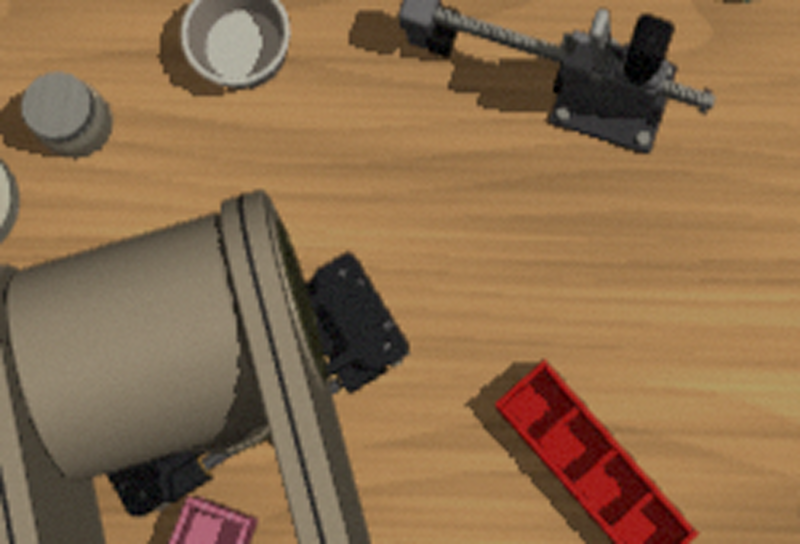

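```bash
python3 - <<'E'
from h import *
st=robot.read_state(); C=cam('wrist',st)
R=Ro.from_rotvec(st['orientation']).as_matrix()
for p in [(288,216),(363,217),(290,340),(360,340)]:
    X=toz(C,p,.038); print(X.round(4),(R.T@(X-st['tool_pos'])).round(4))
E
```

```text
[0.3907 0.1593 0.038 ] [ 0.0978 -0.0211 -0.0164]
[0.3648 0.1999 0.038 ] [ 0.0978  0.0271 -0.0158]
[0.464  0.2071 0.038 ] [ 0.098  -0.0215  0.0711]
[0.4373 0.2477 0.038 ] [0.0979 0.0271 0.0711]
```

Call:
{"api": "play_rows", "payload": {"plan": [{"slide":[-0.055,0.083,-1],"fingers":1},{"slide":[0,0,-1],"fingers":1},{"slide":[0,0,-1],"fingers":1},{"slide":[0,0,-0.9],"fingers":1},{"slide":[0,0,-0.4],"fingers":1},{"slide":[0,0,0],"fingers":1},{"slide":[0,0,0],"fingers":1},{"slide":[0,0,0],"fingers":-1},{"slide":[0,0,0],"fingers":-1},{"slide":[0,0,0],"fingers":-1},{"slide":[0,0,0],"fingers":-1},{"slide":[0,0,0],"fingers":-1},{"slide":[0,0,0],"fingers":-1}], "squeeze": 15}}

```text
$.plan[0]: bad value
```

```bash
python3 - <<'E'
from h import *
st=stat()
im=robot.read_camera('side'); save(im,'s4.png',(180,80,440,320),2.5)
E
```

```text
t 4.95 [0.3927 0.1859 0.1358] yaw 33.39 F [ 0.4  0.6 -0.4] T [ 0.05 -0.01  0.04] op 0.0931
```

View pics/s4.png

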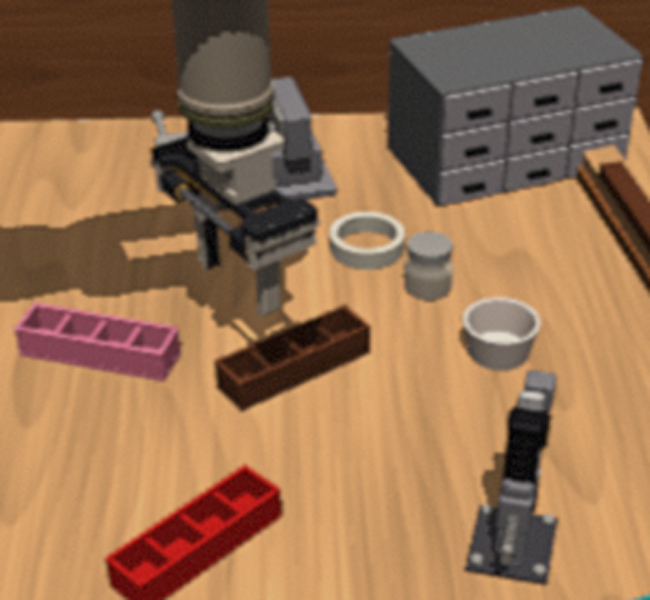

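```bash
python3 - <<'E'
from h import *
st=robot.read_state(); C=cam('wrist',st)
R=Ro.from_rotvec(st['orientation']).as_matrix()
for p in [(425,147),(476,207)]:
    X=toz(C,p,.038); print(X.round(4),(R.T@(X-st['tool_pos'])).round(4))
E
```

```text
[0.3076 0.2067 0.038 ] [ 0.0975  0.0642 -0.0597]
[0.3197 0.2563 0.038 ] [ 0.0976  0.099  -0.0222]
```

Call:
{"api": "play_rows", "payload": {"plan": [{"slide":[-0.055,0.083,-1],"roll":0,"fingers":1},{"slide":[0,0,-1],"roll":0,"fingers":1},{"slide":[0,0,-1],"roll":0,"fingers":1},{"slide":[0,0,-0.9],"roll":0,"fingers":1},{"slide":[0,0,-0.4],"roll":0,"fingers":1},{"slide":[0,0,0],"roll":0,"fingers":1},{"slide":[0,0,0],"roll":0,"fingers":1},{"slide":[0,0,0],"roll":0,"fingers":-1},{"slide":[0,0,0],"roll":0,"fingers":-1},{"slide":[0,0,0],"roll":0,"fingers":-1},{"slide":[0,0,0],"roll":0,"fingers":-1},{"slide":[0,0,0],"roll":0,"fingers":-1},{"slide":[0,0,0],"roll":0,"fingers":-1}], "squeeze": 15}}

```text
t: 6.62
tool_pos: [0.3896, 0.1883, 0.0057]
orientation: [-0.458, 1.522, 0.458]
force: [0.3, -1.2, 0.4]
opening: 0.0497
```

```bash
python3 - <<'E'
from h import *
st=stat()
im=robot.read_camera('side'); save(im,'s5.png',(180,80,440,320),2.5)
E
```

```text
t 6.62 [0.3896 0.1883 0.0057] yaw 33.48 F [ 0.3 -1.2  0.4] T [-0.09  0.06 -0.02] op 0.0497
```

View pics/s5.png

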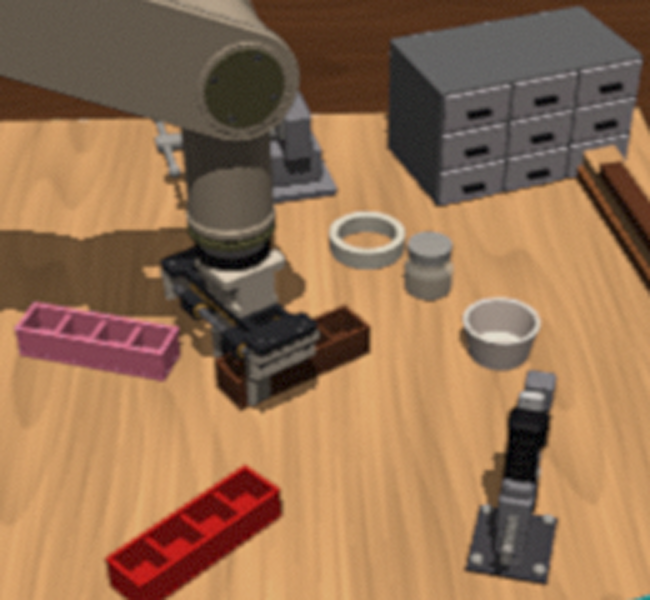

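Call:
{"api": "play_rows", "payload": {"plan": [{"slide":[0.15,-0.3,0],"roll":-0.3,"fingers":-1},{"slide":[0.27,-0.38,0],"roll":-0.6,"fingers":-1},{"slide":[0.27,-0.38,0],"roll":-0.6,"fingers":-1},{"slide":[0.27,-0.38,0],"roll":-0.6,"fingers":-1},{"slide":[0.27,-0.38,0],"roll":-0.6,"fingers":-1},{"slide":[0.27,-0.38,0],"roll":-0.6,"fingers":-1},{"slide":[0.27,-0.38,0],"roll":-0.6,"fingers":-1},{"slide":[0.27,-0.38,0],"roll":-0.6,"fingers":-1},{"slide":[0.27,-0.38,0],"roll":-0.6,"fingers":-1},{"slide":[0.27,-0.38,0],"roll":-0.6,"fingers":-1},{"slide":[0.12,-0.1,0],"roll":-0.4,"fingers":-1},{"slide":[0,0,0],"roll":0,"fingers":-1},{"slide":[0,0,0],"roll":0,"fingers":-1}]}}

```text
t: 8.3
tool_pos: [0.4707, 0.0734, 0.0056]
orientation: [0.209, 1.56, -0.21]
force: [0.3, -1.0, -0.3]
opening: 0.0502
```

```bash
python3 - <<'E'
from h import *
st=stat()
im=robot.read_camera('wrist'); save(im,'w6.png')
im=robot.read_camera('top'); save(im,'t6.png',(200,150,400,300),4)
im=robot.read_camera('side'); save(im,'s6.png',(230,150,450,330),3.5)
E
```

```text
t 8.3 [0.4707 0.0734 0.0056] yaw -15.3 F [ 0.3 -1.  -0.3] T [-0.18 -0.13 -0.15] op 0.0502
```

View pics/w6.png

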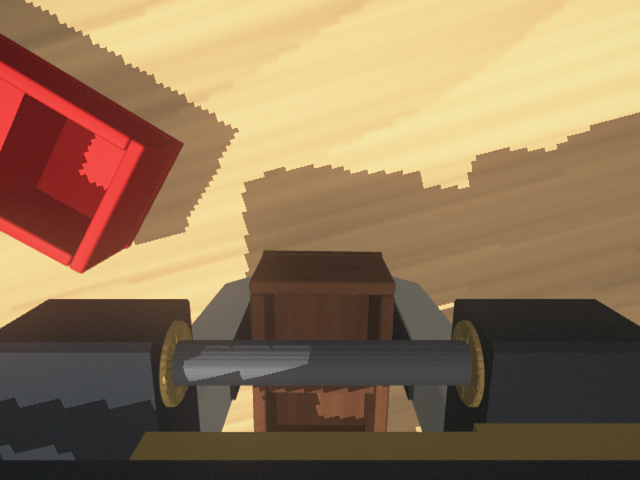

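View pics/t6.png

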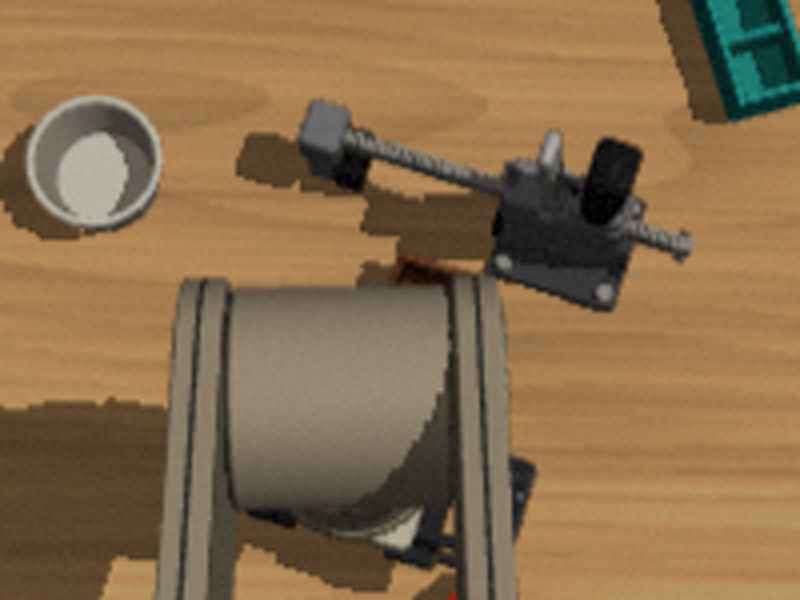

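View pics/s6.png

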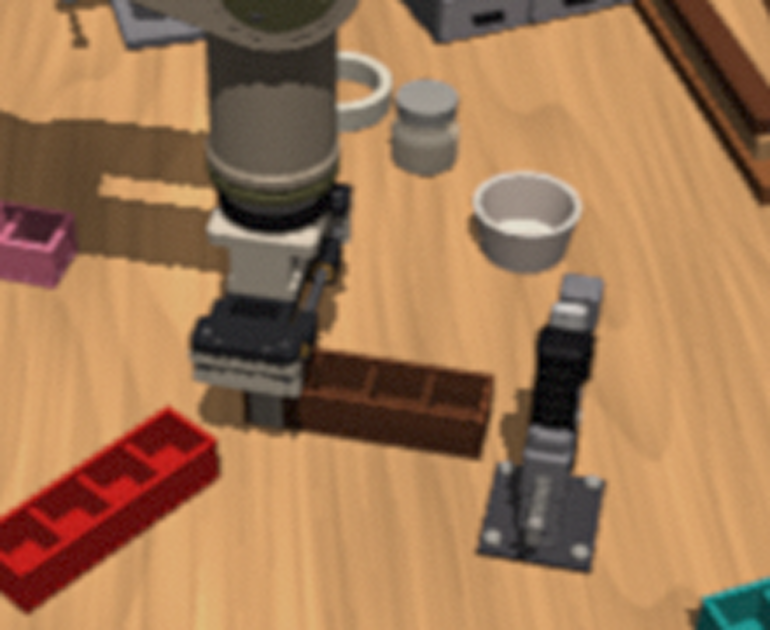

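```bash
python3 - <<'E'
from h import *
C=cam('side'); st=robot.read_state()
f=lambda p:(p[0]/3.5+230,p[1]/3.5+150)
O=np.array([.655,-.006]);a=np.radians(-15.4);xh=np.array([np.cos(a),np.sin(a)]);yh=np.array([-np.sin(a),np.cos(a)])
def c(X): d=X[:2]-O; return np.round([d@xh,d@yh],4)
for nm,p,z in [('FR',(480,409),.038),('FL',(494,376),.038),('FRbot',(476,457),0),('near R',(305,392),.038),('plate',(497,466),.008),('plate2',(606,478),.008),('plate3',(590,570),.008)]:
    X=toz(C,f(p),z); print(nm,X.round(4),c(X))
C=cam('top'); X=toz(C,(403/4+200,257/4+150),.038); print('top FL',X,c(X))
E
```

```text
FR [0.6094 0.0181 0.038 ] [-0.0503  0.0111]
FL [0.6232 0.051  0.038 ] [-0.0458  0.0465]
FRbot [0.608  0.0102 0.    ] [-0.0496  0.0031]
near R [0.4911 0.0412 0.038 ] [-0.1705  0.0019]
plate [ 0.6199 -0.0073  0.008 ] [-0.0335 -0.0106]
plate2 [ 0.6923 -0.0225  0.008 ] [ 0.0403 -0.006 ]
plate3 [ 0.6677 -0.1045  0.008 ] [ 0.0384 -0.0916]
top FL [0.61809361 0.05059285 0.038     ] [-0.0506  0.0448]
```

Call:
{"api": "play_rows", "payload": {"plan": [{"slide":[0.05,0.19,0],"roll":0,"fingers":-1},{"slide":[0.32,-0.09,0],"roll":0,"fingers":-1},{"slide":[0.32,-0.09,0],"roll":0,"fingers":-1},{"slide":[0.32,-0.09,0],"roll":0,"fingers":-1},{"slide":[0.32,-0.09,0],"roll":0,"fingers":-1},{"slide":[0.32,-0.09,0],"roll":0,"fingers":-1},{"slide":[0.32,-0.09,0],"roll":0,"fingers":-1},{"slide":[0.32,-0.09,0],"roll":0,"fingers":-1},{"slide":[0,0,0],"roll":0,"fingers":-1}]}}

```text
t: 9.57
tool_pos: [0.5401, 0.0608, 0.0056]
orientation: [0.21, 1.56, -0.21]
force: [1.0, -0.1, 0.1]
opening: 0.05
```

```bash
python3 - <<'E'
from h import *
st=stat()
im=robot.read_camera('top'); save(im,'t7.png',(260,160,400,265),5.5)
im=robot.read_camera('side'); save(im,'s7.png',(280,170,440,310),4.2)
E
```

```text
t 9.57 [0.5401 0.0608 0.0056] yaw -15.31 F [ 1.  -0.1  0.1] T [-0.03 -0.16  0.01] op 0.05
```

View pics/t7.png

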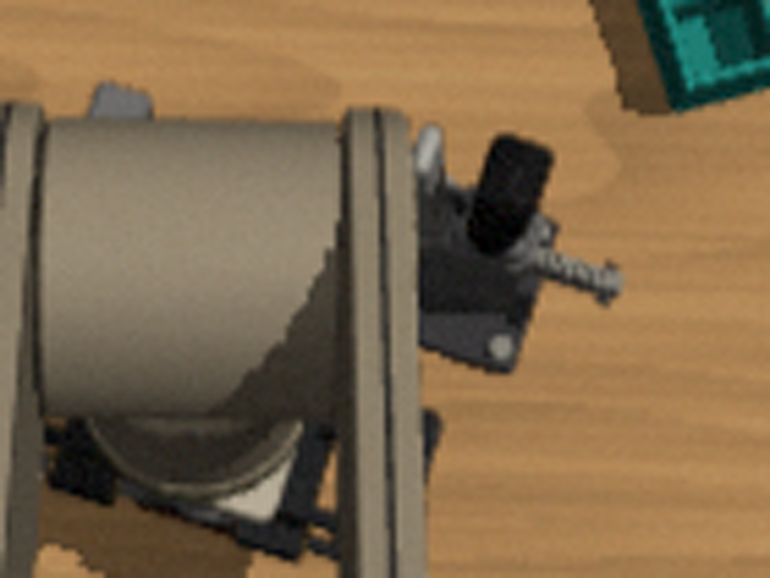

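View pics/s7.png

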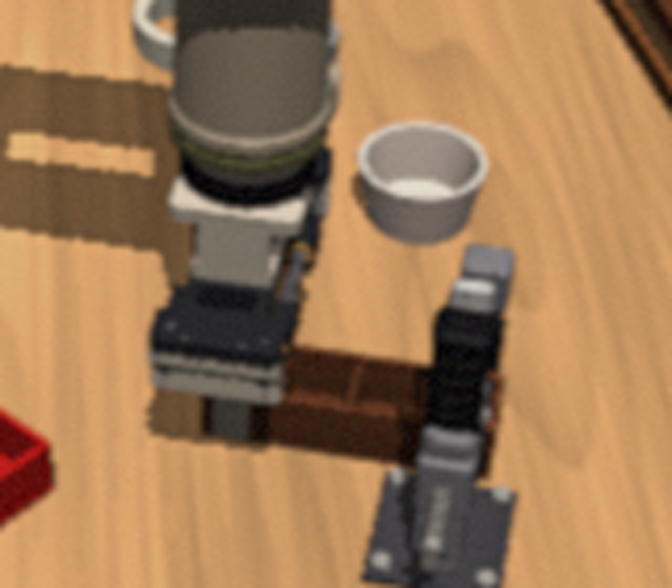

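Call:
{"api": "play_rows", "payload": {"plan": [{"slide":[0.32,-0.088,0],"roll":0,"fingers":-1},{"slide":[0.32,-0.088,0],"roll":0,"fingers":-1},{"slide":[0.32,-0.088,0],"roll":0,"fingers":-1},{"slide":[0.32,-0.088,0],"roll":0,"fingers":-1},{"slide":[0.32,-0.088,0],"roll":0,"fingers":-1},{"slide":[0.3,-0.083,0],"roll":0,"fingers":-1},{"slide":[0,0,0],"roll":0,"fingers":-1}]}}

```text
t: 10.55
tool_pos: [0.597, 0.0446, 0.0055]
orientation: [0.21, 1.56, -0.21]
force: [-0.3, -0.5, -2.6]
opening: 0.0497
```

```bash
python3 - <<'E'
from h import *
st=stat()
im=robot.read_camera('side'); save(im,'s8.png',(310,200,440,310),5.5)
E
```

```text
t 10.55 [0.597  0.0446 0.0055] yaw -15.34 F [-0.3 -0.5 -2.6] T [ 0.03  0.11 -0.05] op 0.0497
```

View pics/s8.png

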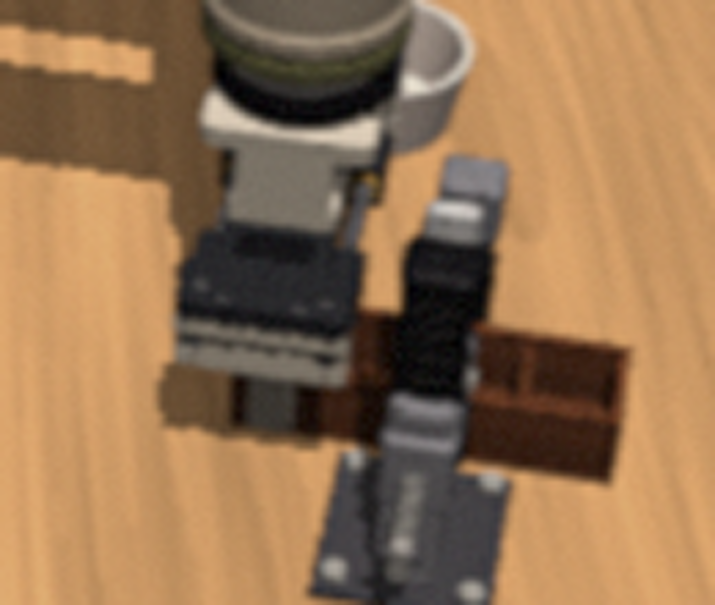

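Call:
{"api": "play_rows", "payload": {"plan": [{"slide":[-0.018,-0.064,0],"roll":0,"fingers":-1},{"slide":[-0.018,-0.064,0],"roll":0,"fingers":-1},{"slide":[-0.018,-0.064,0],"roll":0,"fingers":-1},{"slide":[0,0,0],"roll":0,"fingers":-1}]}}

```text
t: 11.1
tool_pos: [0.5945, 0.039, 0.0056]
orientation: [0.21, 1.561, -0.21]
force: [-0.0, -0.1, -1.3]
opening: 0.05
```

Call:
{"api": "play_rows", "payload": {"plan": [{"slide":[-0.009,-0.032,0],"roll":0,"fingers":-1},{"slide":[0,0,0],"roll":0,"fingers":-1}]}}

```text
t: 11.35
tool_pos: [0.5943, 0.0381, 0.0056]
orientation: [0.21, 1.561, -0.21]
force: [-0.3, -0.5, -1.8]
opening: 0.0499
```

Call:
{"api": "play_rows", "payload": {"plan": [{"slide":[-0.009,-0.032,0],"roll":0,"fingers":-1},{"slide":[0,0,0],"roll":0,"fingers":-1}]}}

```text
t: 11.6
tool_pos: [0.5942, 0.0374, 0.0056]
orientation: [0.21, 1.561, -0.21]
force: [-0.3, 2.1, -1.9]
opening: 0.0498
```

Call:
{"api": "play_rows", "payload": {"plan": [{"slide":[-0.009,-0.032,0],"roll":0,"fingers":-1},{"slide":[0,0,0],"roll":0,"fingers":-1}]}}

```text
t: 11.85
tool_pos: [0.5939, 0.0372, 0.0056]
orientation: [0.21, 1.561, -0.208]
force: [0.7, 6.2, -1.2]
opening: 0.05
```

```bash
python3 - <<'E'
from h import *
st=stat(); st=stat()
im=robot.read_camera('side'); save(im,'s9.png',(310,200,440,310),5.5)
st=stat()
E
```

```text
t 11.85 [0.5939 0.0372 0.0056] yaw -15.29 F [ 0.7  6.2 -1.2] T [ 0.95 -0.04  0.33] op 0.05
t 11.85 [0.5939 0.0372 0.0056] yaw -15.29 F [ 0.7  6.2 -1.2] T [ 0.95 -0.04  0.33] op 0.05
t 11.9 [0.594  0.0372 0.0057] yaw -15.28 F [ 1.6  5.  -2.8] T [ 0.95 -0.03  0.34] op 0.0499
```

View pics/s9.png

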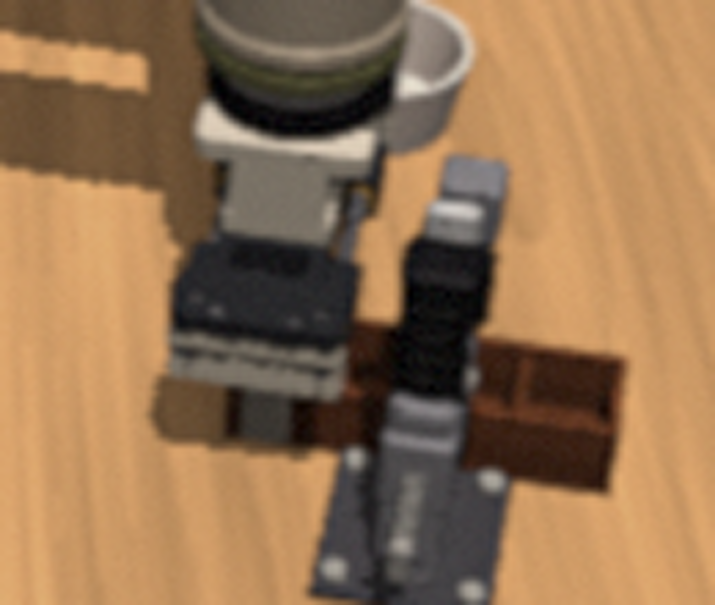

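Call:
{"api": "play_rows", "payload": {"plan": [{"slide":[0.009,0.03,0],"roll":0,"fingers":-1},{"slide":[0,0,0],"roll":0,"fingers":-0.2},{"slide":[0,0,0],"roll":0,"fingers":0.6},{"slide":[0,0,0],"roll":0,"fingers":1},{"slide":[0,0,0],"roll":0,"fingers":1},{"slide":[0,0,0],"roll":0,"fingers":1},{"slide":[0,0,0.7],"roll":0,"fingers":1},{"slide":[0,0,1],"roll":0,"fingers":1},{"slide":[0,0,1],"roll":0,"fingers":1},{"slide":[0,0,1],"roll":0,"fingers":1},{"slide":[-0.4,0.1,1],"roll":0,"fingers":1},{"slide":[-0.5,0.13,1],"roll":0,"fingers":1},{"slide":[0,0,1],"roll":0,"fingers":1},{"slide":[0,0,0.8],"roll":0,"fingers":1},{"slide":[0,0,0],"roll":0,"fingers":1}]}}

```text
t: 13.78
tool_pos: [0.5687, 0.0441, 0.2347]
orientation: [0.21, 1.554, -0.209]
force: [0.6, 0.2, 0.1]
opening: 0.093
```

```bash
python3 - <<'E'
from h import *
st=stat(); 
im=robot.read_camera('wrist'); save(im,'w10.png')
im=robot.read_camera('side'); save(im,'s10.png',(310,200,440,310),5.5)
E
```

```text
t 13.78 [0.5687 0.0441 0.2347] yaw -15.32 F [0.6 0.2 0.1] T [-0.    0.02 -0.01] op 0.093
```

View pics/w10.png

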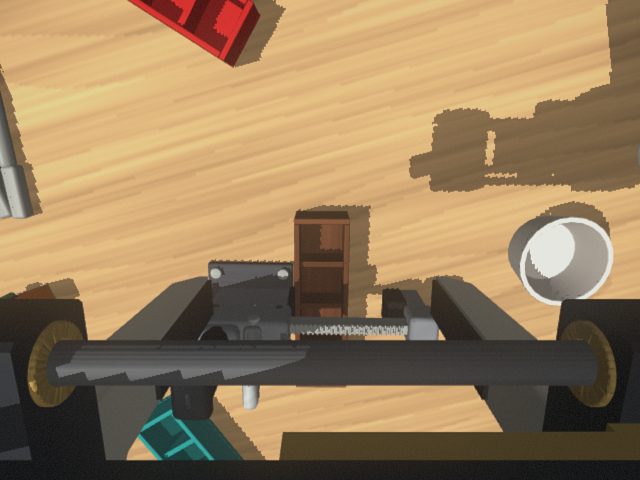

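View pics/s10.png

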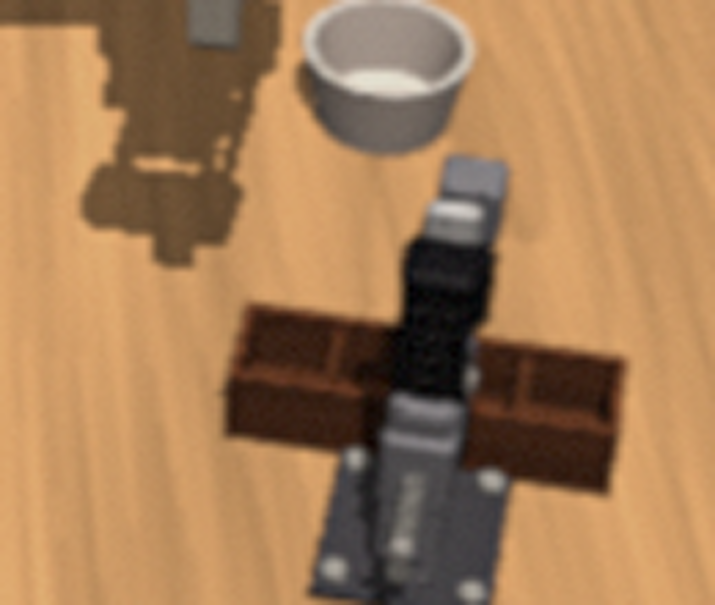

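Call:
{"api": "play_rows", "payload": {"plan": [{"slide":[0.62,-0.775,0],"roll":0,"fingers":1},{"slide":[0.62,-0.775,0],"roll":0,"fingers":1},{"slide":[0.62,-0.775,0],"roll":0,"fingers":1},{"slide":[0.62,-0.775,0],"roll":0,"fingers":1},{"slide":[0,0,0],"roll":0,"fingers":1},{"slide":[0,0,-0.5],"roll":0,"fingers":1},{"slide":[0,0,0],"roll":0,"fingers":1}]}}

```text
t: 14.75
tool_pos: [0.6398, -0.0479, 0.2127]
orientation: [0.21, 1.565, -0.209]
force: [0.5, 0.2, 0.3]
opening: 0.0925
```

```bash
python3 - <<'E'
from h import *
st=stat(); 
im=robot.read_camera('wrist'); save(im,'w11.png')
im=robot.read_camera('side'); save(im,'s11.png',(310,150,470,310),3.7)
C=cam('wrist',st)
O=np.array([.655,-.006]);a=np.radians(-15.4);xh=np.array([np.cos(a),np.sin(a)]);yh=np.array([-np.sin(a),np.cos(a)])
for nm,c,z in [('handle top',(0,-.058),.172),('htopcorner',(-.015,-.046),.172),('htopcorner2',(.015,-.07),.172),('trig tip',(0,-.014),.168)]:
    X=np.r_[O+c[0]*xh+c[1]*yh,z]; print(nm,proj(C,X).round(1))
E
```

```text
t 14.75 [ 0.6398 -0.0479  0.2127] yaw -15.28 F [0.5 0.2 0.3] T [0.06 0.01 0.03] op 0.0925
handle top [[295.8 275.3]]
htopcorner [[318.9 247.5]]
htopcorner2 [[273.5 302.1]]
trig tip [[379.3 272.9]]
```

View pics/w11.png

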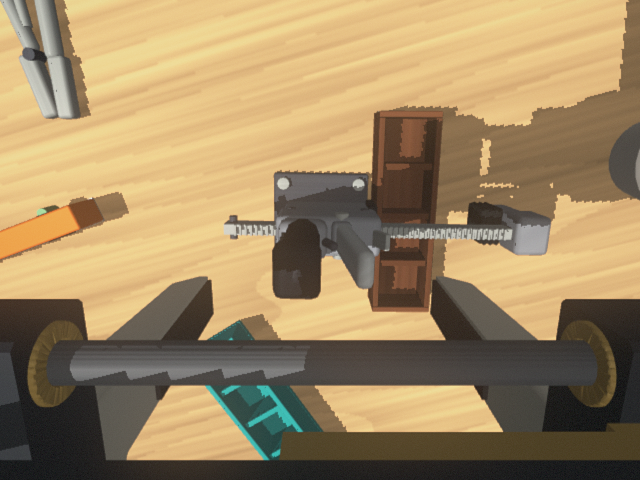

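View pics/s11.png

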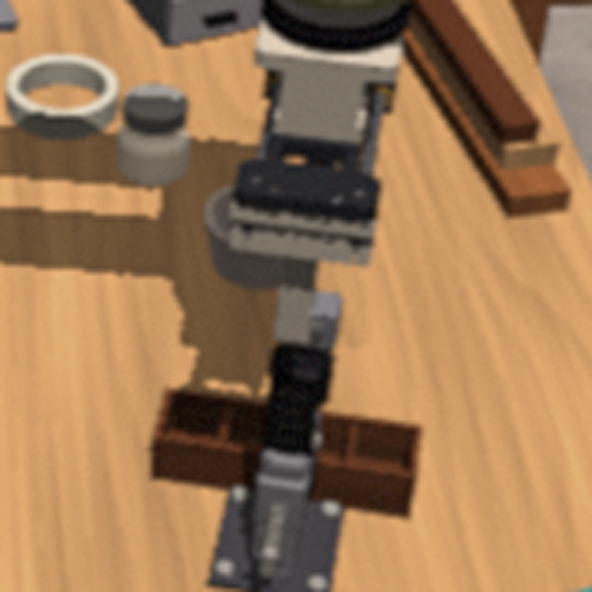

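Call:
{"api": "play_rows", "payload": {"plan": [{"slide":[0,0,-0.7],"roll":0,"fingers":1},{"slide":[0,0,-0.8],"roll":0,"fingers":1},{"slide":[0,0,-0.8],"roll":0,"fingers":1},{"slide":[0,0,-0.75],"roll":0,"fingers":1},{"slide":[0,0,0],"roll":0,"fingers":1},{"slide":[0,0,0],"roll":0,"fingers":1}]}}

```text
t: 15.6
tool_pos: [0.6417, -0.0489, 0.1246]
orientation: [0.21, 1.56, -0.21]
force: [0.8, 0.3, 0.5]
opening: 0.0924
```

```bash
python3 - <<'E'
from h import *
st=stat(); 
im=robot.read_camera('wrist'); save(im,'w12.png')
im=robot.read_camera('side'); save(im,'s12.png',(310,150,470,310),3.7)
E
```

```text
t 15.6 [ 0.6417 -0.0489  0.1246] yaw -15.31 F [0.8 0.3 0.5] T [ 0.   -0.03 -0.02] op 0.0924
```

View pics/w12.png

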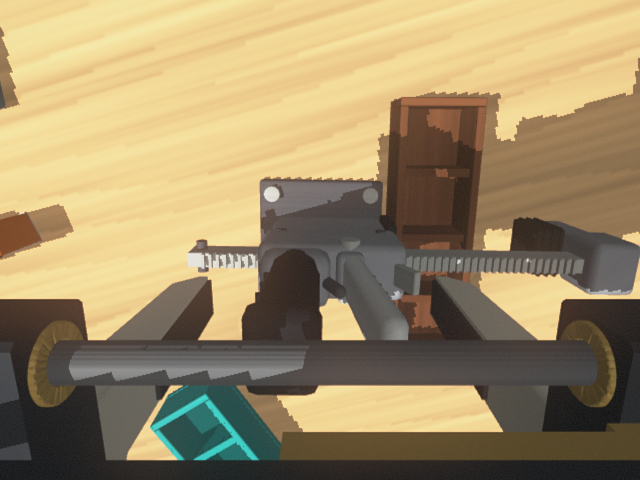

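View pics/s12.png

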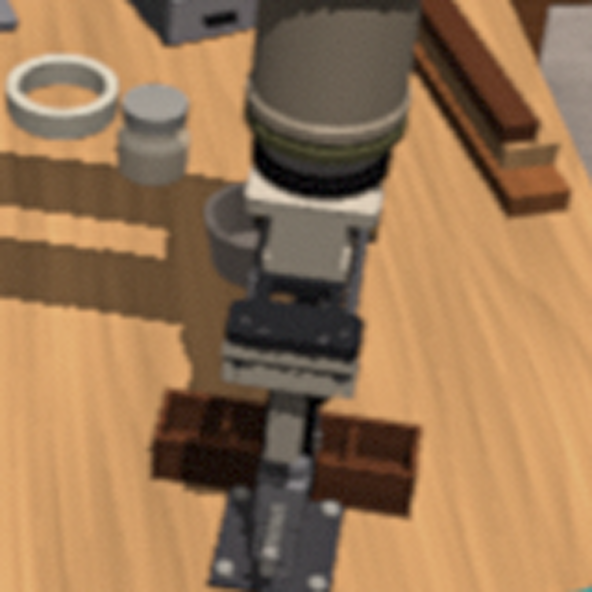

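Call:
{"api": "play_rows", "payload": {"plan": [{"slide":[0,0,-0.1],"roll":0,"fingers":0.5},{"slide":[0,0,0],"roll":0,"fingers":0.3},{"slide":[0,0,0],"roll":0,"fingers":0.2},{"slide":[0,0,0],"roll":0,"fingers":0.14},{"slide":[0,0,0],"roll":0,"fingers":0.14},{"slide":[0,0,0],"roll":0,"fingers":0.14}], "squeeze": 11}}

```text
t: 16.45
tool_pos: [0.6417, -0.0486, 0.1214]
orientation: [0.21, 1.56, -0.209]
force: [0.3, 2.1, 1.4]
opening: 0.0531
```

Call:
{"api": "play_rows", "payload": {"plan": [{"slide":[0,0,0],"roll":0,"fingers":0.07},{"slide":[0,0,0],"roll":0,"fingers":0.07}]}}

```text
t: 16.7
tool_pos: [0.6417, -0.0489, 0.1215]
orientation: [0.21, 1.56, -0.21]
force: [-0.2, 1.1, 3.9]
opening: 0.0502
```

Call:
{"api": "play_rows", "payload": {"plan": [{"slide":[0,0,0],"roll":0,"fingers":0.03},{"slide":[0,0,0],"roll":0,"fingers":0.03}]}}

```text
t: 16.95
tool_pos: [0.6415, -0.0498, 0.1214]
orientation: [0.209, 1.56, -0.211]
force: [-2.9, -3.3, 5.4]
opening: 0.0482
```

Call:
{"api": "play_rows", "payload": {"plan": [{"slide":[-0.014,-0.05,0],"roll":0,"fingers":-0.01},{"slide":[-0.009,-0.032,0],"roll":0,"fingers":-0.05},{"slide":[-0.009,-0.032,0],"roll":0,"fingers":-0.09},{"slide":[0,0,0],"roll":0,"fingers":-0.09}]}}

```text
t: 17.45
tool_pos: [0.6408, -0.0523, 0.1215]
orientation: [0.211, 1.56, -0.21]
force: [-1.3, -0.3, 4.7]
opening: 0.0427
```

Call:
{"api": "play_rows", "payload": {"plan": [{"slide":[-0.009,-0.032,0],"roll":0,"fingers":-0.13},{"slide":[-0.009,-0.032,0],"roll":0,"fingers":-0.17},{"slide":[-0.009,-0.032,0],"roll":0,"fingers":-0.21},{"slide":[0,0,0],"roll":0,"fingers":-0.23},{"slide":[0,0,0],"roll":0,"fingers":-0.25}]}}

```text
t: 18.08
tool_pos: [0.6402, -0.0542, 0.1215]
orientation: [0.211, 1.56, -0.208]
force: [0.3, 3.9, 5.4]
opening: 0.039
```

```bash
python3 - <<'E'
from h import *
st=stat(); 
im=robot.read_camera('wrist'); save(im,'w13.png')
im=robot.read_camera('top'); save(im,'t13.png',(260,160,400,265),5.5)
for n in ['wrist','top']:
  for r in robot.mark_of(n,'bar_tail')[:1]+robot.mark_of(n,'cushion')[:1]: print(n,r)
E
```

```text
t 18.07 [ 0.6402 -0.0542  0.1215] yaw -15.31 F [0.3 3.9 5.4] T [1.23 0.02 0.  ] op 0.039
wrist {'point': [184.3, 257.1], 'p': 0.82}
wrist {'point': [518.5, 244.2], 'p': 0.6}
top {'point': [375.9, 212.9], 'p': 0.89}
```

View pics/w13.png

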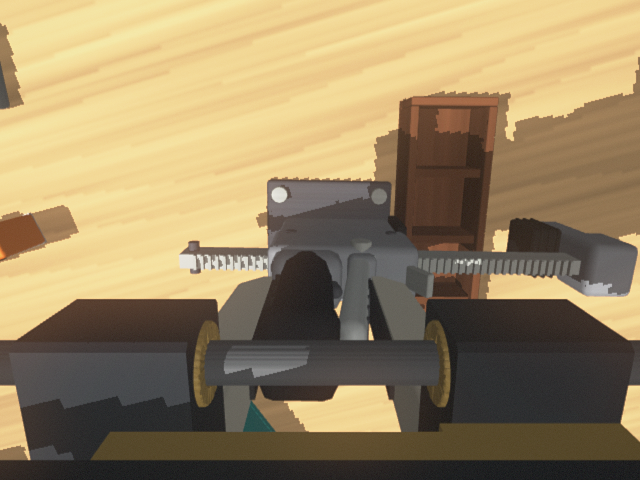

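Call:
{"api": "play_rows", "payload": {"plan": [{"slide":[-0.006,-0.022,0],"roll":0,"fingers":0.2},{"slide":[0,0,0],"roll":0,"fingers":0.6},{"slide":[0,0,0],"roll":0,"fingers":0.6},{"slide":[0,0,0],"roll":0,"fingers":0.6},{"slide":[0,0,0],"roll":0,"fingers":0.6}], "squeeze": 13}}

```text
t: 19.0
tool_pos: [0.6393, -0.0561, 0.1208]
orientation: [0.21, 1.561, -0.21]
force: [0.3, -0.3, -0.1]
opening: 0.0742
```

Call:
{"api": "play_rows", "payload": {"plan": [{"slide":[0,0,0],"roll":0,"fingers":0.4},{"slide":[0,0,0],"roll":0,"fingers":0.25},{"slide":[0,0,0],"roll":0,"fingers":0.15},{"slide":[0,0,0],"roll":0,"fingers":0.05},{"slide":[0,0,0],"roll":0,"fingers":-0.05}]}}

```text
t: 19.62
tool_pos: [0.6402, -0.0539, 0.1218]
orientation: [0.212, 1.56, -0.207]
force: [1.1, 10.5, 3.2]
opening: 0.0453
```

Call:
{"api": "play_rows", "payload": {"plan": [{"slide":[0,0,0],"roll":0,"fingers":-0.15},{"slide":[0,0,0],"roll":0,"fingers":-0.25},{"slide":[0,0,0],"roll":0,"fingers":-0.25}]}}

```text
t: 20.0
tool_pos: [0.6401, -0.0542, 0.1219]
orientation: [0.211, 1.56, -0.207]
force: [0.1, 8.2, 4.4]
opening: 0.0387
```

```bash
python3 - <<'E'
from h import *
st=stat(); 
im=robot.read_camera('wrist'); save(im,'w14.png')
E
```

```text
t 20.0 [ 0.6401 -0.0542  0.1219] yaw -15.28 F [0.1 8.2 4.4] T [ 1.8  -0.03  0.07] op 0.0387
```

View pics/w14.png

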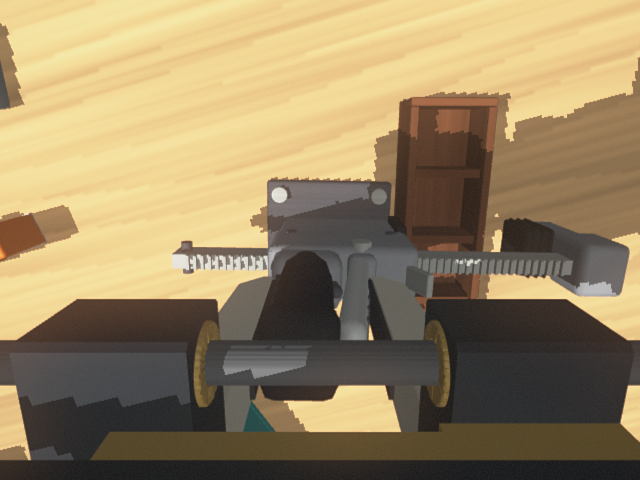

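```bash
cat >> h.py <<'E'
O=np.array([.655,-.006]);a_=np.radians(-15.4);xh=np.array([np.cos(a_),np.sin(a_)]);yh=np.array([-np.sin(a_),np.cos(a_)])
def cl(X): d=np.array(X)[:2]-O; return np.round([d@xh,d@yh],4)
E
python3 - <<'E'
from h import *
st=robot.read_state(); C=cam('wrist',st); print(cl(st['tool_pos']))
print('now tail',cl(toz(C,(172.5,258),.0635)),'jaw L near top',cl(toz(C,(553,238),.078)),'cush',cl(toz(C,(502,219),.043)))
print('w13 tail',cl(toz(C,(180,258),.0635)),'cush',cl(toz(C,(510,219),.043)))
s2=dict(st); s2['tool_pos']=np.array([.6417,-.0489,.1246]); C2=cam('wrist',s2)
print('w12 tail',cl(toz(C2,(188,256),.0635)),'cush',cl(toz(C2,(513,218),.043)))
print('top13', cl(toz(cam('top'),(375.9,212.9),.0635)),'top0',cl(toz(cam('top'),(373.2,210.9),.0635)))
for z in (.172,):
  for c in [(-.015,-.07),(.015,-.07),(.015,-.046),(-.015,-.046)]: print(proj(C,np.r_[O+c[0]*xh+c[1]*yh,z]).round(0))
im=cv2.imread('pics/w14.png')[:,:,::-1]; save(im,'w14c.png',(200,200,460,410),3)
E
```

```text
[-0.0016 -0.0505]
now tail [-0.0018 -0.1338] jaw L near top [-0.0171  0.0692] cush [-0.02    0.0573]
w13 tail [-0.0018 -0.1296] cush [-0.02    0.0621]
w12 tail [-0.002  -0.1204] cush [-0.02    0.0707]
top13 [ 0.0006 -0.1283] top0 [ 0.0034 -0.1207]
[[257. 321.]]
[[261. 408.]]
[[337. 408.]]
[[338. 321.]]
```

View pics/w14c.png

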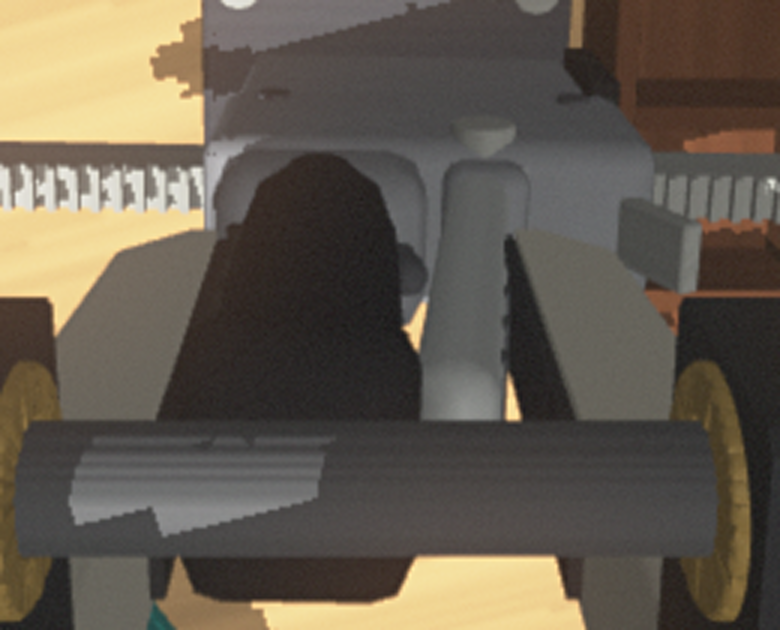

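Call:
{"api": "play_rows", "payload": {"plan": [{"slide":[-0.01,-0.038,0],"roll":0,"fingers":0.2},{"slide":[0,0,0],"roll":0,"fingers":0.7},{"slide":[0,0,0],"roll":0,"fingers":0.7},{"slide":[0,0,0],"roll":0,"fingers":0.7},{"slide":[0,0,0],"roll":0,"fingers":0.7},{"slide":[0,0,0],"roll":0,"fingers":0.7},{"slide":[0,0,0],"roll":0,"fingers":0.4},{"slide":[0,0,0],"roll":0,"fingers":0.25},{"slide":[0,0,0],"roll":0,"fingers":0.15},{"slide":[0,0,0],"roll":0,"fingers":0.05},{"slide":[0,0,0],"roll":0,"fingers":-0.05},{"slide":[0,0,0],"roll":0,"fingers":-0.15},{"slide":[0,0,0],"roll":0,"fingers":-0.25},{"slide":[0,0,0],"roll":0,"fingers":-0.3}], "squeeze": 18}}

```text
t: 21.8
tool_pos: [0.6401, -0.0543, 0.1219]
orientation: [0.212, 1.559, -0.206]
force: [1.4, 11.7, 4.4]
opening: 0.0388
```

```bash
python3 - <<'E'
from h import *
st=stat(); print(cl(st['tool_pos']))
im=robot.read_camera('wrist'); save(im,'w15.png')
E
```

```text
t 21.8 [ 0.6401 -0.0543  0.1219] yaw -15.25 F [ 1.4 11.7  4.4] T [ 2.33 -0.22 -0.03] op 0.0388
[-0.0016 -0.0505]
```

View pics/w15.png

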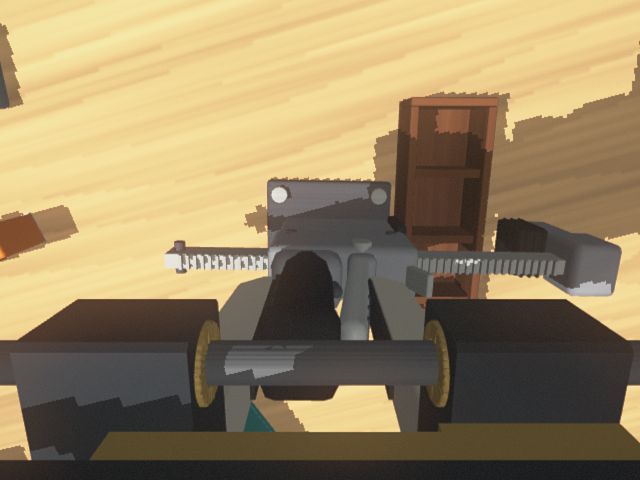

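Call:
{"api": "play_rows", "payload": {"plan": [{"slide":[0.01,0.038,0],"roll":0,"fingers":0.2},{"slide":[0,0,0],"roll":0,"fingers":1},{"slide":[0,0,0],"roll":0,"fingers":1},{"slide":[0,0,0],"roll":0,"fingers":1},{"slide":[0,0,0],"roll":0,"fingers":1},{"slide":[0,0,0],"roll":0,"fingers":1},{"slide":[0,0,0],"roll":0,"fingers":0.6},{"slide":[0,0,0],"roll":0,"fingers":0.4},{"slide":[0,0,0],"roll":0,"fingers":0.25},{"slide":[0,0,0],"roll":0,"fingers":0.15},{"slide":[0,0,0],"roll":0,"fingers":0.05},{"slide":[0,0,0],"roll":0,"fingers":-0.05},{"slide":[0,0,0],"roll":0,"fingers":-0.15},{"slide":[0,0,0],"roll":0,"fingers":-0.25},{"slide":[0,0,0],"roll":0,"fingers":-0.25}], "squeeze": 12}}

```text
t: 23.72
tool_pos: [0.6401, -0.0542, 0.1219]
orientation: [0.211, 1.56, -0.207]
force: [-0.2, 8.0, 3.3]
opening: 0.0388
```

```bash
python3 - <<'E'
from h import *
st=stat(); print(cl(st['tool_pos']))
im=robot.read_camera('wrist'); save(im,'w16.png')
E
```

```text
t 23.73 [ 0.6401 -0.0542  0.1219] yaw -15.28 F [-0.2  8.   3.3] T [ 1.76 -0.01 -0.04] op 0.0388
[-0.0016 -0.0505]
```

View pics/w16.png

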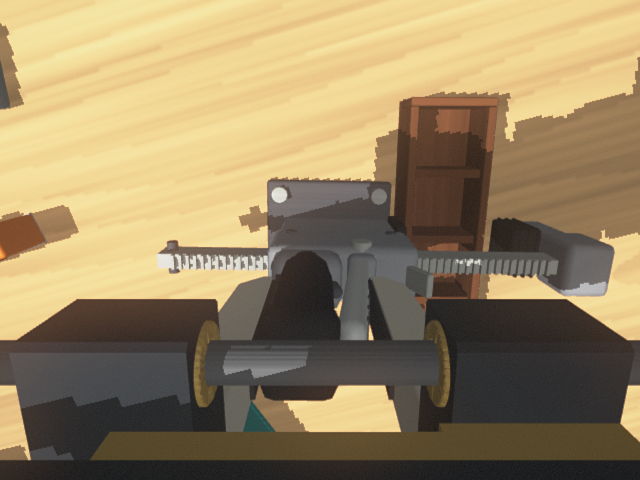

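Call:
{"api": "play_rows", "payload": {"plan": [{"slide":[0,0,0],"roll":0,"fingers":0.2},{"slide":[0,0,0],"roll":0,"fingers":1},{"slide":[0,0,0],"roll":0,"fingers":1},{"slide":[0,0,0],"roll":0,"fingers":1},{"slide":[0,0,0],"roll":0,"fingers":1},{"slide":[0,0,0],"roll":0,"fingers":1}]}}

```text
t: 24.52
tool_pos: [0.6395, -0.0561, 0.121]
orientation: [0.21, 1.561, -0.21]
force: [0.5, 0.1, -0.3]
opening: 0.0915
```

```bash
python3 - <<'E'
from h import *
st=stat(); print(cl(st['tool_pos']))
im=robot.read_camera('wrist'); save(im,'w17.png')
E
```

```text
t 24.52 [ 0.6395 -0.0561  0.121 ] yaw -15.33 F [ 0.5  0.1 -0.3] T [ 0.01 -0.    0.02] op 0.0915
[-0.0017 -0.0524]
```

View pics/w17.png

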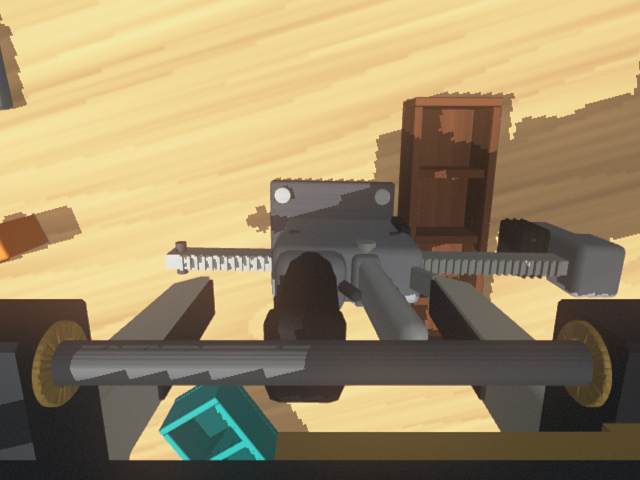

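Call:
{"api": "play_rows", "payload": {"plan": [{"slide":[0,0,0],"roll":0,"fingers":0.5},{"slide":[0,0,0],"roll":0,"fingers":0.25},{"slide":[0,0,0],"roll":0,"fingers":0.15},{"slide":[0,0,0],"roll":0,"fingers":0.05},{"slide":[0,0,0],"roll":0,"fingers":-0.05},{"slide":[0,0,0],"roll":0,"fingers":-0.15},{"slide":[0,0,0],"roll":0,"fingers":-0.25},{"slide":[0,0,0],"roll":0,"fingers":-0.25},{"slide":[0,0,0],"roll":0,"fingers":0.2},{"slide":[0,0,0],"roll":0,"fingers":0.9},{"slide":[0,0,0],"roll":0,"fingers":0.9},{"slide":[0,0,0],"roll":0,"fingers":0.9},{"slide":[0,0,0],"roll":0,"fingers":0.9}], "squeeze": 12}}

```text
t: 26.2
tool_pos: [0.6394, -0.0562, 0.1209]
orientation: [0.21, 1.561, -0.21]
force: [-0.4, 0.6, 0.2]
opening: 0.0839
```

Call:
{"api": "play_rows", "payload": {"plan": [{"slide":[0,0,0],"roll":0,"fingers":0.5},{"slide":[0,0,0],"roll":0,"fingers":0.25},{"slide":[0,0,0],"roll":0,"fingers":0.15},{"slide":[0,0,0],"roll":0,"fingers":0.05},{"slide":[0,0,0],"roll":0,"fingers":-0.05},{"slide":[0,0,0],"roll":0,"fingers":-0.15},{"slide":[0,0,0],"roll":0,"fingers":-0.25},{"slide":[0,0,0],"roll":0,"fingers":-0.25}], "squeeze": 12}}

```text
t: 27.2
tool_pos: [0.6401, -0.0542, 0.1219]
orientation: [0.211, 1.56, -0.207]
force: [0.2, 7.3, 3.9]
opening: 0.0387
```

```bash
python3 - <<'E'
from h import *
st=stat(); print(cl(st['tool_pos']))
im=robot.read_camera('wrist'); save(im,'w18.png')
E
```

```text
t 27.2 [ 0.6401 -0.0542  0.1219] yaw -15.28 F [0.2 7.3 3.9] T [1.7  0.02 0.06] op 0.0387
[-0.0015 -0.0505]
```

View pics/w18.png

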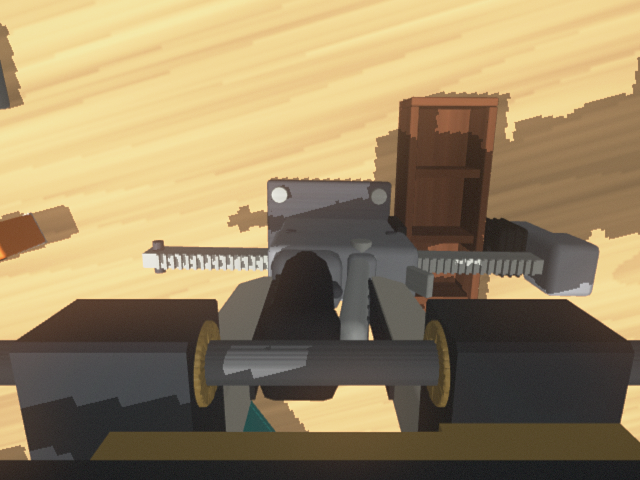

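Call:
{"api": "play_rows", "payload": {"plan": [{"slide":[0,0,0],"roll":0,"fingers":0.2},{"slide":[0.013,0.048,0],"roll":0,"fingers":0.9},{"slide":[0,0,0],"roll":0,"fingers":0.9},{"slide":[0,0,0],"roll":0,"fingers":0.9},{"slide":[0,0,0],"roll":0,"fingers":0.9},{"slide":[0,0,0],"roll":0,"fingers":0.5},{"slide":[0,0,0],"roll":0,"fingers":0.25},{"slide":[0,0,0],"roll":0,"fingers":0.15},{"slide":[0,0,0],"roll":0,"fingers":0.05},{"slide":[0,0,0],"roll":0,"fingers":-0.02},{"slide":[0,0,0],"roll":0,"fingers":-0.08},{"slide":[0,0,0],"roll":0,"fingers":-0.14},{"slide":[0,0,0],"roll":0,"fingers":-0.2},{"slide":[0,0,0],"roll":0,"fingers":-0.25},{"slide":[0,0,0],"roll":0,"fingers":-0.25}], "squeeze": 12}}

```text
t: 29.12
tool_pos: [0.6401, -0.0542, 0.1218]
orientation: [0.21, 1.56, -0.21]
force: [-3.0, 2.8, 5.9]
opening: 0.0386
```

```bash
python3 - <<'E'
from h import *
st=stat(); print(cl(st['tool_pos']))
im=robot.read_camera('wrist'); save(im,'w19.png')
E
```

```text
t 29.12 [ 0.6401 -0.0542  0.1218] yaw -15.33 F [-3.   2.8  5.9] T [ 1.13  0.2  -0.02] op 0.0386
[-0.0016 -0.0504]
```

View pics/w19.png

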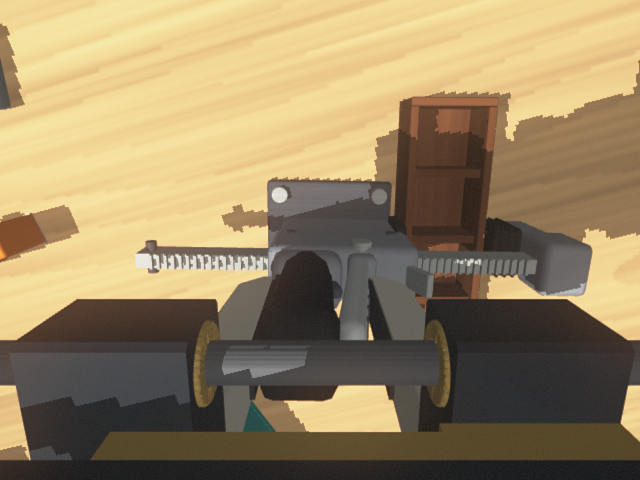

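Call:
{"api": "play_rows", "payload": {"plan": [{"slide":[0,0,0],"roll":0,"fingers":0.2},{"slide":[0,0,0],"roll":0,"fingers":0.9},{"slide":[0,0,0],"roll":0,"fingers":0.9},{"slide":[0,0,0],"roll":0,"fingers":0.9},{"slide":[0,0,0],"roll":0,"fingers":0.9},{"slide":[0,0,0],"roll":0,"fingers":0.5},{"slide":[0,0,0],"roll":0,"fingers":0.25},{"slide":[0,0,0],"roll":0,"fingers":0.15},{"slide":[0,0,0],"roll":0,"fingers":0.07},{"slide":[0,0,0],"roll":0,"fingers":0.02},{"slide":[0,0,0],"roll":0,"fingers":-0.02},{"slide":[0,0,0],"roll":0,"fingers":-0.06},{"slide":[0,0,0],"roll":0,"fingers":-0.06}], "squeeze": 12}}

```text
t: 30.8
tool_pos: [0.6407, -0.0523, 0.1218]
orientation: [0.211, 1.56, -0.207]
force: [0.9, 9.8, 3.6]
opening: 0.0437
```

Call:
{"api": "play_rows", "payload": {"plan": [{"slide":[0,0,0],"roll":0,"fingers":-0.1},{"slide":[0,0,0],"roll":0,"fingers":-0.14},{"slide":[0,0,0],"roll":0,"fingers":-0.14}]}}

```text
t: 31.18
tool_pos: [0.6403, -0.0535, 0.1218]
orientation: [0.211, 1.56, -0.208]
force: [-1.4, 5.2, 5.9]
opening: 0.0405
```

Call:
{"api": "play_rows", "payload": {"plan": [{"slide":[0,0,0],"roll":0,"fingers":-0.18},{"slide":[0,0,0],"roll":0,"fingers":-0.25},{"slide":[0,0,0],"roll":0,"fingers":-0.25}]}}

```text
t: 31.55
tool_pos: [0.6402, -0.0539, 0.1218]
orientation: [0.211, 1.56, -0.209]
force: [-1.6, 3.8, 5.1]
opening: 0.0396
```

```bash
python3 - <<'E'
from h import *
st=stat(); print(cl(st['tool_pos']))
im=robot.read_camera('wrist'); save(im,'w20.png')
im=robot.read_camera('side'); save(im,'s20.png',(310,200,440,310),5.5)
E
```

```text
t 31.55 [ 0.6402 -0.0539  0.1218] yaw -15.32 F [-1.6  3.8  5.1] T [ 1.39  0.19 -0.04] op 0.0396
[-0.0016 -0.0501]
```

View pics/w20.png

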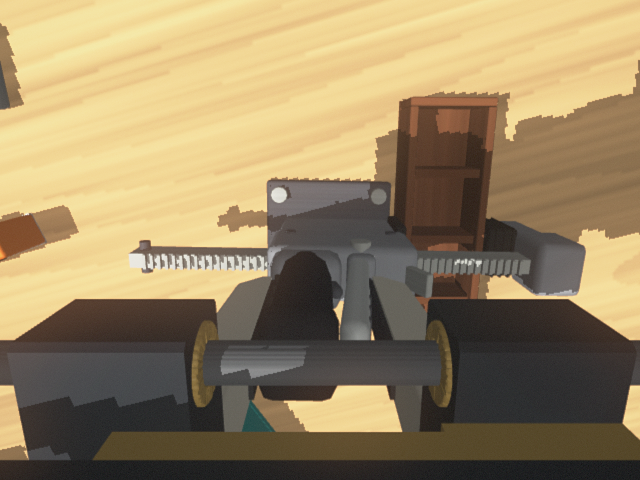

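Call:
{"api": "play_rows", "payload": {"plan": [{"slide":[0,0,0],"roll":0,"fingers":0.2},{"slide":[0.025,0.09,0],"roll":0,"fingers":0.9},{"slide":[0,0,0],"roll":0,"fingers":0.9},{"slide":[0,0,0],"roll":0,"fingers":0.9},{"slide":[0,0,0],"roll":0,"fingers":0.9},{"slide":[0,0,0],"roll":0,"fingers":0.5},{"slide":[0,0,0],"roll":0,"fingers":0.25},{"slide":[0,0,0],"roll":0,"fingers":0.15},{"slide":[0,0,0],"roll":0,"fingers":0.1},{"slide":[0,0,0],"roll":0,"fingers":0.06},{"slide":[0,0,0],"roll":0,"fingers":0.02},{"slide":[0,0,0],"roll":0,"fingers":-0.02},{"slide":[0,0,0],"roll":0,"fingers":-0.06},{"slide":[0,0,0],"roll":0,"fingers":-0.06}], "squeeze": 12}}

```text
t: 33.4
tool_pos: [0.6409, -0.0515, 0.1219]
orientation: [0.21, 1.56, -0.21]
force: [-2.7, 4.2, 5.5]
opening: 0.0449
```

Call:
{"api": "play_rows", "payload": {"plan": [{"slide":[0,0,0],"roll":0,"fingers":-0.1},{"slide":[0,0,0],"roll":0,"fingers":-0.14},{"slide":[0,0,0],"roll":0,"fingers":-0.18},{"slide":[0,0,0],"roll":0,"fingers":-0.18}]}}

```text
t: 33.9
tool_pos: [0.6409, -0.0515, 0.1219]
orientation: [0.21, 1.56, -0.21]
force: [-2.2, 4.0, 5.6]
opening: 0.0444
```

```bash
python3 - <<'E'
from h import *
st=stat(); print(cl(st['tool_pos']))
im=robot.read_camera('wrist'); save(im,'w21.png')
E
```

```text
t 33.9 [ 0.6409 -0.0515  0.1219] yaw -15.32 F [-2.2  4.   5.6] T [ 0.67  0.38 -0.05] op 0.0444
[-0.0015 -0.0476]
```

View pics/w21.png

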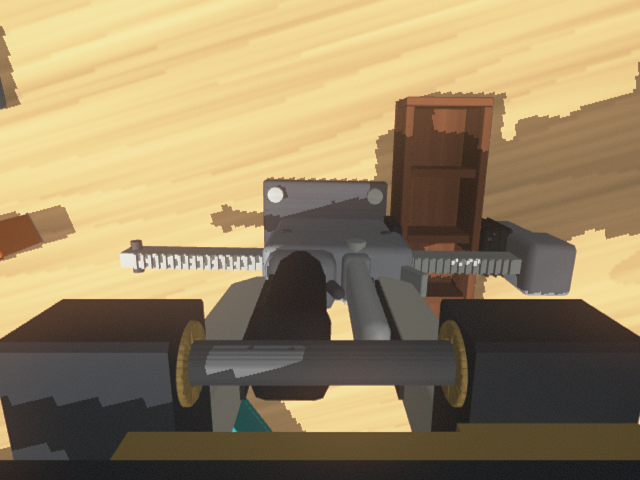

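Call:
{"api": "play_rows", "payload": {"plan": [{"slide":[0.008,0.03,0],"roll":0,"fingers":-0.2},{"slide":[0,0,0],"roll":0,"fingers":-0.25},{"slide":[0,0,0],"roll":0,"fingers":-0.25}], "squeeze": 15}}

```text
t: 34.33
tool_pos: [0.6409, -0.0516, 0.1219]
orientation: [0.21, 1.56, -0.211]
force: [-4.0, -0.8, 6.4]
opening: 0.044
```

Call:
{"api": "play_rows", "payload": {"plan": [{"slide":[0,0,0],"roll":0,"fingers":-0.3},{"slide":[0,0,0],"roll":0,"fingers":-0.3},{"slide":[0,0,0],"roll":0,"fingers":-0.3},{"slide":[0,0,0],"roll":0,"fingers":-0.3}], "squeeze": 17}}

```text
t: 34.83
tool_pos: [0.6409, -0.0517, 0.1219]
orientation: [0.21, 1.56, -0.211]
force: [-3.1, -2.1, 5.9]
opening: 0.0442
```

```bash
python3 - <<'E'
from h import *
st=stat(); print(cl(st['tool_pos']))
im=robot.read_camera('wrist'); save(im,'w22.png'); save(im,'w22c.png',(380,200,600,310),3.6)
im=robot.read_camera('side'); save(im,'s22.png',(310,170,440,310),4.2)
E
```

```text
t 34.83 [ 0.6409 -0.0517  0.1219] yaw -15.36 F [-3.1 -2.1  5.9] T [ 0.31  0.55 -0.12] op 0.0442
[-0.0015 -0.0478]
```

View pics/w22.png

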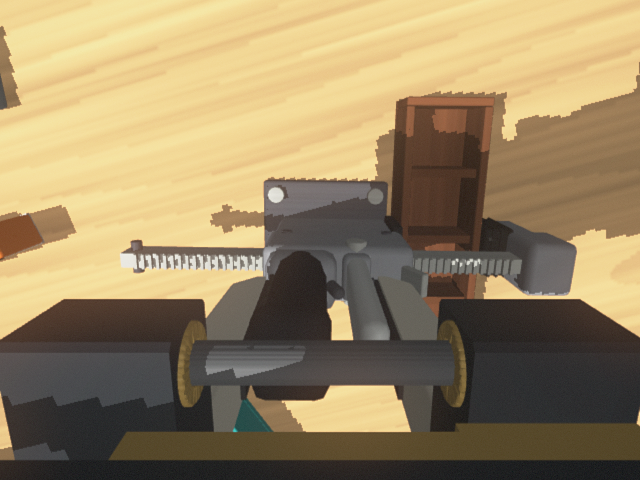

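View pics/w22c.png

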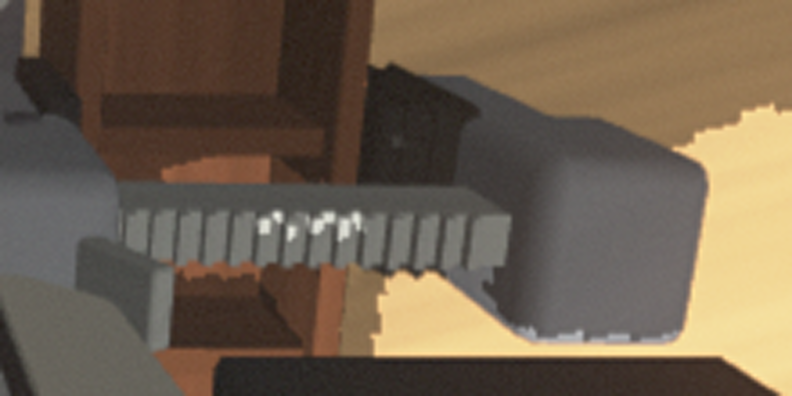

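View pics/s22.png

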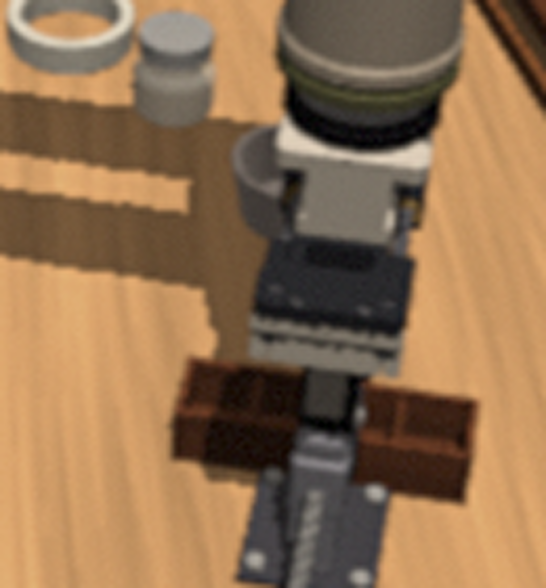

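```bash
python3 - <<'E'
from h import *
st=robot.read_state(); stat()
poses={'w14':[.6401,-.0542,.1219],'w16':[.6401,-.0542,.1219],'w18':[.6401,-.0542,.1219],'w19':[.6401,-.0542,.1218],'w20':[.6402,-.0539,.1218],'w21':[.6409,-.0515,.1219],'w22':[.6409,-.0517,.1219]}
R0=Ro.from_rotvec(st['orientation'])
ref=cv2.imread('pics/w19.png')
def match(im,box):
    x0,y0,x1,y1=box; t=ref[y0:y1,x0:x1]; r=cv2.matchTemplate(im,t,cv2.TM_CCOEFF_NORMED)
    r[:, :max(0,x0-60)]=-1; r[:,x0+60:]=-1
    r[:max(0,y0-8)]=-1; r[y0+9:]=-1
    _,v,_,m=cv2.minMaxLoc(r); x,y=m
    a,b,c=r[y,x-1:x+2]; return x+0.5*(a-c)/(a-2*b+c)-x0, v
for k,p in poses.items():
    im=cv2.imread(f'pics/{k}.png')
    o=[]
    for nm,box in [('tail',(132,238,160,274)),('bolts',(266,180,292,206)),('head',(350,235,375,250)),('jaw',(505,215,592,296)),('rack',(380,92,500,112))]:
        o.append((nm,)+tuple(np.round(match(im,box),2)))
    print(k,o)
E
```

```text
t 34.92 [ 0.6409 -0.0517  0.1219] yaw -15.37 F [-3.2 -3.   6.5] T [ 0.27  0.52 -0.16] op 0.0441
w14 [('tail', np.float64(36.15), np.float64(0.9)), ('bolts', np.float64(-0.19), np.float64(0.99)), ('head', np.float64(-0.03), np.float64(0.99)), ('jaw', np.float64(36.03), np.float64(0.87)), ('rack', np.float64(-0.11), np.float64(0.99))]
w16 [('tail', np.float64(21.77), np.float64(0.96)), ('bolts', np.float64(-0.19), np.float64(0.99)), ('head', np.float64(-0.08), np.float64(0.99)), ('jaw', np.float64(20.98), np.float64(0.91)), ('rack', np.float64(-0.18), np.float64(0.99))]
w18 [('tail', np.float64(7.06), np.float64(0.97)), ('bolts', np.float64(-0.19), np.float64(0.99)), ('head', np.float64(-0.1), np.float64(0.99)), ('jaw', np.float64(6.48), np.float64(0.97)), ('rack', np.float64(-0.19), np.float64(0.99))]
w19 [('tail', np.float64(-0.0), np.float64(1.0)), ('bolts', np.float64(-0.01), np.float64(1.0)), ('head', np.float64(0.0), np.float64(1.0)), ('jaw', np.float64(-0.01), np.float64(1.0)), ('rack', np.float64(-0.01), np.float64(1.0))]
w20 [('tail', np.float64(-6.27), np.float64(0.96)), ('bolts', np.float64(-0.49), np.float64(0.97)), ('head', np.float64(-0.73), np.float64(0.99)), ('jaw', np.float64(-6.16), np.float64(0.97)), ('rack', np.float64(-0.64), np.float64(0.99))]
w21 [('tail', np.float64(-15.24), np.float64(0.94)), ('bolts', np.float64(-4.15), np.float64(0.99)), ('head', np.float64(-5.8), np.float64(0.99)), ('jaw', np.float64(-15.59), np.float64(0.94)), ('rack', np.float64(-4.37), np.float64(0.99))]
w22 [('tail', np.float64(-15.05), np.float64(0.95)), ('bolts', np.float64(-3.66), np.float64(0.98)), ('head', np.float64(-5.24), np.float64(0.99)), ('jaw', np.float64(-15.16), np.float64(0.94)), ('rack', np.float64(-3.97), np.float64(0.99))]
```

```bash
python3 - <<'E'
from h import *
a=[]
for k,dx in [('w18',7),('w19',0),('w20',-6),('w22',-15)]:
    im=cv2.imread(f'pics/{k}.png')[:,:,::-1]
    c=im[206:256,470+dx:570+dx]; a.append(cv2.resize(c,None,fx=4,fy=4,interpolation=cv2.INTER_CUBIC))
g=np.vstack([np.hstack(a[:2]),np.hstack(a[2:])]); cv2.imwrite('pics/cmp.png',np.clip(g[:,:,::-1].astype(float)*1.8,0,255).astype(np.uint8))
E
```

```text
(no output)
```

View pics/cmp.png

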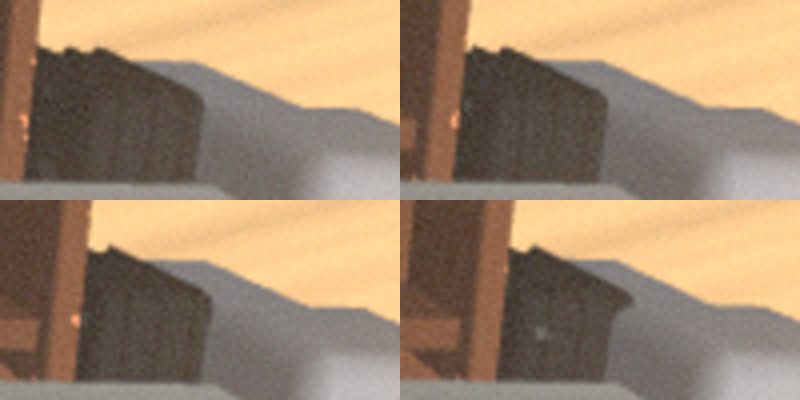

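Call:
{"api": "play_rows", "payload": {"plan": [{"slide":[0,0,0],"roll":0,"fingers":-0.3},{"slide":[0,0,0],"roll":0,"fingers":-0.3},{"slide":[0,0,0],"roll":0,"fingers":-0.3},{"slide":[0,0,0],"roll":0,"fingers":-0.3},{"slide":[0,0,0],"roll":0,"fingers":-0.3},{"slide":[0,0,0],"roll":0,"fingers":-0.3}], "squeeze": 17}}

```text
t: 35.67
tool_pos: [0.6409, -0.0517, 0.1219]
orientation: [0.21, 1.56, -0.211]
force: [-3.8, -1.3, 5.5]
opening: 0.0442
```

```bash
python3 - <<'E'
from h import *
st=stat(); print(cl(st['tool_pos']))
im=robot.read_camera('wrist'); save(im,'w23.png')
im=robot.read_camera('top'); save(im,'t23.png')
im=robot.read_camera('side'); save(im,'s23.png')
E
```

```text
t 35.67 [ 0.6409 -0.0517  0.1219] yaw -15.36 F [-3.8 -1.3  5.5] T [ 0.34  0.47 -0.17] op 0.0442
[-0.0015 -0.0478]
```

View pics/w23.png

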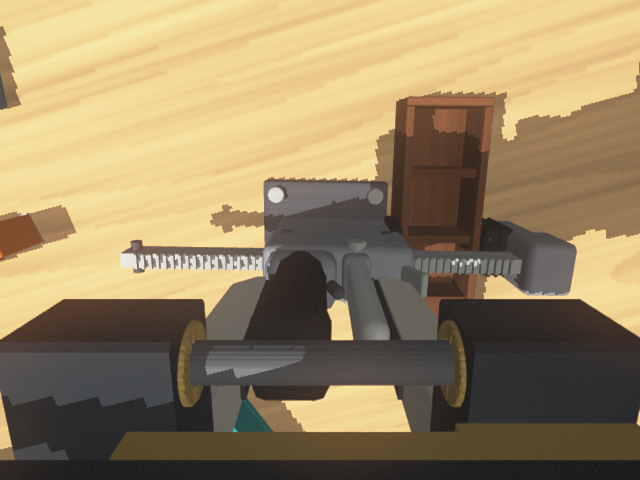

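View pics/s23.png

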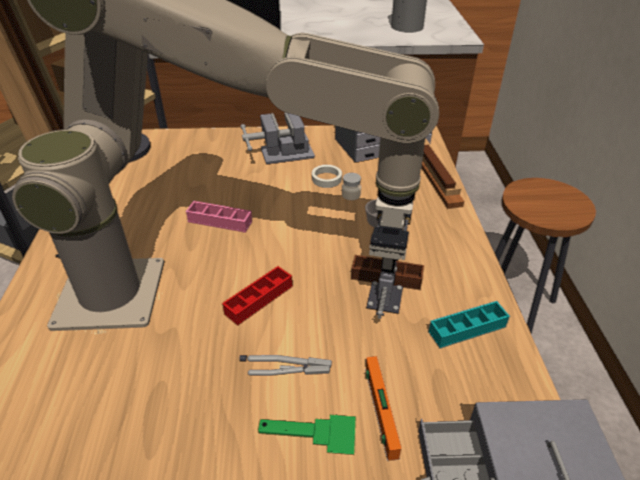

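The grip is steady: the opening holds at 44.2 mm, the cushion bears on the rack, and the other things on the bench haven't moved. I'm handing the job in with the trigger still squeezed.

```bash
python3 - <<'E'
from h import *
print(robot.close_job()); 
E
```

```text
the job is handed in; nothing more can be done
None
```

The oak rack is in the clamp, open side up, and I handed the job in at about 36 s with the trigger still squeezed at 17 N. The jaw force is an estimate of 13–20 N, because I could not measure it directly.

**Placing:** I slid the rack lengthways under the bar until it touched the fixed jaw at about 5 N. I then backed off about 1 mm and let go. By my measurements its middle is about 1 mm from the bar's centreline.

**Clamping:** I closed the jaw by the trigger alone, in eight squeezes. The bar slipped back about 3–4 mm at each release, so each pump gained only about 4–5 mm. The last squeeze stalled well short of the trigger's stop, so the force rather than the stop sets the pressure.

**Last checks:**
- The finger opening stayed at 44.2 mm while I held the squeeze.
- The pictures show the cushion pressed against the rack and the rack square between the jaws.
- The look-alikes and the other things on the bench show no sign of having moved. The ramekin is mostly hidden behind the gripper in the last picture.

**What disagreed:** two squeezes at the same 12 N setting drew the bar to positions about 2.5 mm apart. That is probably because the fingers pressed the trigger at different heights. It is the main reason I give the jaw force as a range, based on how far the cushion gave.

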